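# Lock out the fans and pull the dust filters for washing

### The job

The clay-dust extractor's filters are due for washing, and its pilot lamps are dead: before any filter is lifted, feel for each of the four lock-out toggles hidden under the front hood, gently throw any that is off (leaning right) over to on (leaning left), and leave on those that are on already. Then turn each fitted canister anticlockwise until its lugs are free, lift it out and put it in the green crate. Once they are all in the crate, pull the shutter fully over the open ports by its red grip, and do not disturb the other things on the bench.

Things in the scene. Friction and masses are not known exactly. Their poses are not given: they have to be found in the camera images.
- unit: fixed grey dust extractor, 220 deep, 320 wide, top (steel port plate) 120 above the bench. Origin on the bench under the middle of the row of 4 ports; x away from robot, y left along the row. Front face at x -70. The plate overhangs it as a hood to x -100, underside 106 high. Dead amber lamps on the hood at x -85, one above each switch. Shutter parks 56 to 130 behind the row
- crate: loose green wash crate, open on top, 230 x 230 x 50 high, walls and floor 5 thick, 0.9 kg; origin at the centre of its underside. It stands left or right of the unit
- wheel: fixed bystander: banding wheel (low turntable, 210 across) with a clay pot on it, 156 high in all; origin at the centre of its underside
- sprayer: loose bystander: white plastic bottle with red cap, 60 across, 150 high; origin at the centre of its underside
- bowl: loose bystander: blue bowl, 100 across, 50 high; origin at the centre of its underside
- shutter (a joint): aluminium shutter, a sheet 74 x 296 x 4 sliding on top of the port plate along the unit's x: 0 m parked open behind the ports, 0.093 m pulled fully towards the robot, covering all ports. About 2 N friction, stays where left, cannot pass a canister standing in a port
- shutter_grip (a point): middle of the shutter's red grip fin: 12 thick (unit's x), 56 long (y); its top is 16 above this point, the sheet's top 20 below it. Travels with the shutter; stands over the row of ports when shut
- port1 (a point): centre of port 1 at the plate's top (1 leftmost seen from the robot, 78 apart): hole 41 across with two notches 16 wide reaching 30 from the centre along the unit's y. A canister is locked with its yaw 0.85 to 1.25 rad clockwise of the unit's; turned anticlockwise to the unit's yaw (within 0.12; a stop lies 0.06 beyond) its lugs meet the notches and it lifts straight out
- switch1 (a point): pivot of fan 1's lock-out toggle, on the front face under the hood, 60 above the bench. Slim black lever, 8 to 9 thick, sticks out level to 30 from the pivot and snaps 0.28 rad either side of straight out: leaning left (unit's +y) is ON, right is OFF. 2 to 3 N at its end throws it. Its angle (lock1) is not reported: feel it, e.g. with shut fingers tilted 45 deg under the hood from the robot side
- port2 (a point): centre of port 2 at the plate's top (1 leftmost seen from the robot, 78 apart): hole 41 across with two notches 16 wide reaching 30 from the centre along the unit's y. A canister is locked with its yaw 0.85 to 1.25 rad clockwise of the unit's; turned anticlockwise to the unit's yaw (within 0.12; a stop lies 0.06 beyond) its lugs meet the notches and it lifts straight out
- switch2 (a point): pivot of fan 2's lock-out toggle, on the front face under the hood, 60 above the bench. Slim black lever, 8 to 9 thick, sticks out level to 30 from the pivot and snaps 0.28 rad either side of straight out: leaning left (unit's +y) is ON, right is OFF. 2 to 3 N at its end throws it. Its angle (lock2) is not reported: feel it, e.g. with shut fingers tilted 45 deg under the hood from the robot side
- port3 (a point): centre of port 3 at the plate's top (1 leftmost seen from the robot, 78 apart): hole 41 across with two notches 16 wide reaching 30 from the centre along the unit's y. A canister is locked with its yaw 0.85 to 1.25 rad clockwise of the unit's; turned anticlockwise to the unit's yaw (within 0.12; a stop lies 0.06 beyond) its lugs meet the notches and it lifts straight out
- switch3 (a point): pivot of fan 3's lock-out toggle, on the front face under the hood, 60 above the bench. Slim black lever, 8 to 9 thick, sticks out level to 30 from the pivot and snaps 0.28 rad either side of straight out: leaning left (unit's +y) is ON, right is OFF. 2 to 3 N at its end throws it. Its angle (lock3) is not reported: feel it, e.g. with shut fingers tilted 45 deg under the hood from the robot side
- port4 (a point): centre of port 4 at the plate's top (1 leftmost seen from the robot, 78 apart): hole 41 across with two notches 16 wide reaching 30 from the centre along the unit's y. A canister is locked with its yaw 0.85 to 1.25 rad clockwise of the unit's; turned anticlockwise to the unit's yaw (within 0.12; a stop lies 0.06 beyond) its lugs meet the notches and it lifts straight out
- switch4 (a point): pivot of fan 4's lock-out toggle, on the front face under the hood, 60 above the bench. Slim black lever, 8 to 9 thick, sticks out level to 30 from the pivot and snaps 0.28 rad either side of straight out: leaning left (unit's +y) is ON, right is OFF. 2 to 3 N at its end throws it. Its angle (lock4) is not reported: feel it, e.g. with shut fingers tilted 45 deg under the hood from the robot side
- can1: filter canister in port 1 (None from the start if that port is empty), 80 high, 0.16 kg. Origin: centre of its underside, z along its axis. From below: spigot 36 across to 22, with two lugs along own y (54 tip to tip, 8 wide, lowest 5); blue drum 54 across from 22 to 52; black grip bar 46 long (own x), 12 thick, from 52 to 80. Seated, the drum rests on the plate; 3 mm of lift while locked
- can1_mid (a point): middle of the drum of canister 1, on its axis, 37 above its underside
- can2: filter canister in port 2 (None from the start if that port is empty), 80 high, 0.16 kg. Origin: centre of its underside, z along its axis. From below: spigot 36 across to 22, with two lugs along own y (54 tip to tip, 8 wide, lowest 5); blue drum 54 across from 22 to 52; black grip bar 46 long (own x), 12 thick, from 52 to 80. Seated, the drum rests on the plate; 3 mm of lift while locked
- can2_mid (a point): middle of the drum of canister 2, on its axis, 37 above its underside
- can3: filter canister in port 3 (None from the start if that port is empty), 80 high, 0.16 kg. Origin: centre of its underside, z along its axis. From below: spigot 36 across to 22, with two lugs along own y (54 tip to tip, 8 wide, lowest 5); blue drum 54 across from 22 to 52; black grip bar 46 long (own x), 12 thick, from 52 to 80. Seated, the drum rests on the plate; 3 mm of lift while locked
- can3_mid (a point): middle of the drum of canister 3, on its axis, 37 above its underside
- can4: filter canister in port 4 (None from the start if that port is empty), 80 high, 0.16 kg. Origin: centre of its underside, z along its axis. From below: spigot 36 across to 22, with two lugs along own y (54 tip to tip, 8 wide, lowest 5); blue drum 54 across from 22 to 52; black grip bar 46 long (own x), 12 thick, from 52 to 80. Seated, the drum rests on the plate; 3 mm of lift while locked
- can4_mid (a point): middle of the drum of canister 4, on its axis, 37 above its underside
Not all that is in view belongs to the job. Leave any brown or orange look-alike of the can4 alone.

How it is judged:
By the outcome, as a careful person would: the job done as asked, in the order asked, and still so for the second after the job is handed in, with the robot touching nothing.
Of can1, can2, can3, can4 only 2 to 4 are there at a start; the rules pass over those that are not, and their reading is None.
At some moment in a run one of crate may be knocked a few centimetres aside while the robot is not near it.
Once in a run the grip may slacken for a moment while it holds something.
It also fails if it takes over 210 s, if anything falls off the work surface, if the arm or the gripper's body presses on something with over 40 N, if the wrist force passes 120 N, or if a joint passes its speed limit or range.

### The arm

A 6-joint arm with a two-finger parallel gripper is mounted at the origin on the work surface. World frame = base frame: x ahead of the robot, y to its left, z up, the work surface at z = 0. Lengths are in m, angles in rad, forces in N, time in s.
With the tool pointing down it reaches from about 0.225 to 0.875 m from the base axis. Payload 3.4 kg.
Tool frame: the origin (TCP) lies at the centre of the arm's flange, where the gripper is bolted on; the fingertips stand manip.tcp_to_tips ahead of it and the grasp point (between the pads) lies 155 mm ahead of it (manip.tcp_to_tips is the distance from the TCP to the fingertips, in m); z points along the fingers, y is the line along which they close (so a half turn about z gives the same grasp; the last joint's range is limited). The gripper opens to 85 mm and grips with 20 to 120 N. Pads are 22 mm wide; open, the fingers measure 114 mm over their backs; the gripper's body (76 mm by 85 mm) begins 54 mm behind the grasp point. The pads swing forward as they close: fully open they stand 13 mm farther back than shut.
Start: joints at [-1.395, 0.276, 1.505, -0, 1.361, -0.121], TCP at [0.168, -0.55, 0.405] pointing down, gripper open.
Joint ranges: [-2.89, 2.89], [-0.75, 2.08], [0.22, 2.7], [-1.18, 4.32], [0.11, 2.71], [-2.7, 2.7]. Speed limits (rad/s): [2.57, 2.57, 3.14, 3.14, 3.14, 3.14].

### API

Orientations are given as a unit quaternion [w, x, y, z].
In Python, from rig import sensors, imaging, manip gives the robot as it stands. The module is installed in compiled form; this text tells all that it offers.
- The arm moves only by the tool jog_arm, never from a script. Its argument "plan" is a list of rows, each an object of numbers: "dx", "dy", "dz": the shift along the tool's x, y, z in mm; "ax", "ay", "az": the turn, a rotation vector about the tool's x, y, z in units of 6 degrees (1.0 is 6 degrees); "grip": the closure, from 0 (fully open) to 1 (shut). A call has 1 to 20 rows; each row shifts and turns the commanded pose from where the row before left it, along the tool's axes as they then stand; what a row does not reach is not made up. A row lasts 1/12 s, in which the tool goes at most 41.7 mm and 7.16 degrees, less where a joint would pass 70% of its speed; a pose out of reach is approached as far as the arm can. A call is refused whole if a number of a shift passes 41.7 or a number of a turn 1, either way. A call with a gripper value outside its range is refused whole. The fingers move at their own pace and stop on an object; "grip_force" is the grip in N (left out, the last holds). Time passes only in rows, so rows that do not move let the fingers close. It gives the time, the measured TCP pose, the force, the opening and the grip force at its end, in the units of the state.
- sensors.get_state(): the state, without advancing time (a new reading comes with each control period).
- imaging.get_image(name): name is "scene" or "top"; returns a dict with "image" (420x560x3 uint8, red, green, blue), "K" (3x3 intrinsics, pixels), "extrinsics" (4x4, takes a point from world to camera coordinates). Camera axes: x right, y up, looking along -z (the intrinsics and any distortion apply to the point x, -y, -z); pixel columns grow to the right and rows downward; lengths in m; the calibration is good to about 2 mm. A picture is of the moment at which its call begins. There is no depth.
- manip.sign_off(): hands the job in; it is judged then, once.
The state is a dict: "clock": time; "qpos": joint angles; "qd": joint speeds; "effort": joint torques, N m; "position": TCP position; "ee_rot": TCP orientation; "contact_force": force on the tool from outside, world axes, zero at the start; "moment": the same for the moment, N m; "width": finger opening in m; "gripper_force": force on a finger pad.
Only numpy, scipy, OpenCV 4.12 (cv2) and the standard library are available. Lean on these libraries where they do the work, as an engineer would, in place of code of your own. Each camera call takes 0.05 s, during which the arm holds its last target. There are 200 camera calls.

## Working session

There is one attempt and no reset: what is moved stays moved. The work goes in short steps, Python scripts to look and compute and a tool call to move; the robot and the scene stay as the last step left them, time stands still between calls to the robot, and variables do not carry over. Pictures are saved under pics/ and viewed, at most 14 in all, crops included, and the job is handed in when it is done.

Besides the shell and the picture viewer there is one more tool, called after "Request:" by a JSON object that holds its "fn" and its "kwargs", one argument or row to a line. jog_arm: Moves the arm, as the interface text tells. Its arguments: {"type":"object","properties":{"plan":{"type":"array"},"grip_force":{"type":"number"}},"required":["plan"]}

```bash
mkdir -p pics; python3 - <<'E'
from rig import sensors, imaging, manip
import cv2,numpy as np
s=sensors.get_state()
for k,v in s.items(): print(k,np.round(v,4).tolist())
print(manip.tcp_to_tips)
for n in("scene","top"):
    d=imaging.get_image(n); cv2.imwrite(f"pics/{n}0.png",d["image"][:,:,::-1]); print(np.round(d["K"],2).tolist(),np.round(d["extrinsics"],4).tolist(),[k for k in d])
E
```

```text
clock 0.0
qpos [-1.395, 0.2766, 1.5062, 0.0, 1.3607, -0.121]
qd [0.0008, 0.0017, -0.0006, 0.0007, 0.0, 0.0007]
effort [-0.0027, -41.6778, -24.5804, -0.0002, 0.0109, -0.0]
position [0.1681, -0.5496, 0.4038]
ee_rot [-0.0009, 0.989, 0.1478, -0.0]
contact_force [-0.2557, 0.2453, -0.3884]
moment [0.0038, -0.0069, -0.0023]
gripper_force 0.0
width 0.0854
0.1734
[[533.29, 0.0, 281.35], [0.0, 533.29, 207.85], [0.0, 0.0, 1.0]] [[-0.6131, 0.7898, 0.0181, 0.3894], [-0.4395, -0.3599, 0.823, 0.1741], [0.6565, 0.4966, 0.5678, -1.7147], [0.0, 0.0, 0.0, 1.0]] ['image', 'K', 'extrinsics']
[[500.44, 0.0, 290.08], [0.0, 500.44, 204.4], [0.0, 0.0, 1.0]] [[0.0219, -0.9997, -0.0067, -0.0134], [0.9958, 0.0212, 0.0892, -0.6059], [-0.089, -0.0086, 0.996, -1.3527], [0.0, 0.0, 0.0, 1.0]] ['image', 'K', 'extrinsics']
```

View pics/scene0.png

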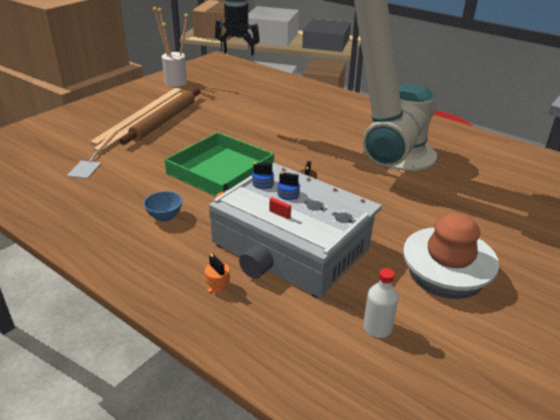

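View pics/top0.png

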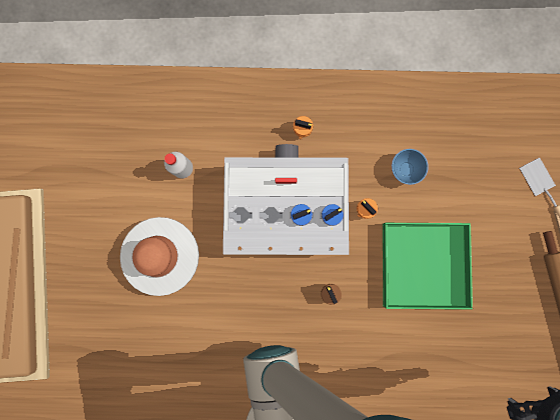

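The pictures show canisters at ports 3 and 4 (top 301,214 and 331,214). Ports 1 and 2 are empty, the crate is to the right, and there are orange/brown look-alikes at (303,126), (368,208) and (331,294). Next I'll zoom in to measure.

```bash
python3 - <<'E'
import cv2
im=cv2.imread("pics/top0.png")
cv2.imwrite("pics/c1.png",cv2.resize(im[150:300,215:385],None,fx=4,fy=4,interpolation=cv2.INTER_CUBIC)[:600])
E
cat > h.py <<'E'
import numpy as np,cv2
from rig import sensors,imaging,manip
from scipy.spatial.transform import Rotation as R
def cam(n,save=None):
    d=imaging.get_image(n)
    if save: cv2.imwrite(save,d["image"][:,:,::-1])
    return d
def px2w(d,uv,z):
    K,E=d["K"],d["extrinsics"]
    c=np.linalg.inv(K)@[uv[0],uv[1],1]; c=np.array([c[0],-c[1],-c[2]])
    r=E[:3,:3].T@c; o=-E[:3,:3].T@E[:3,3]
    return o+r*(z-o[2])/r[2]
def w2px(d,p):
    c=d["extrinsics"][:3,:3]@np.asarray(p)+d["extrinsics"][:3,3]
    return np.array([d["K"][0,0]*c[0]/-c[2]+d["K"][0,2],d["K"][1,1]*-c[1]/-c[2]+d["K"][1,2]])
E
```

```text
(no output)
```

View pics/c1.png

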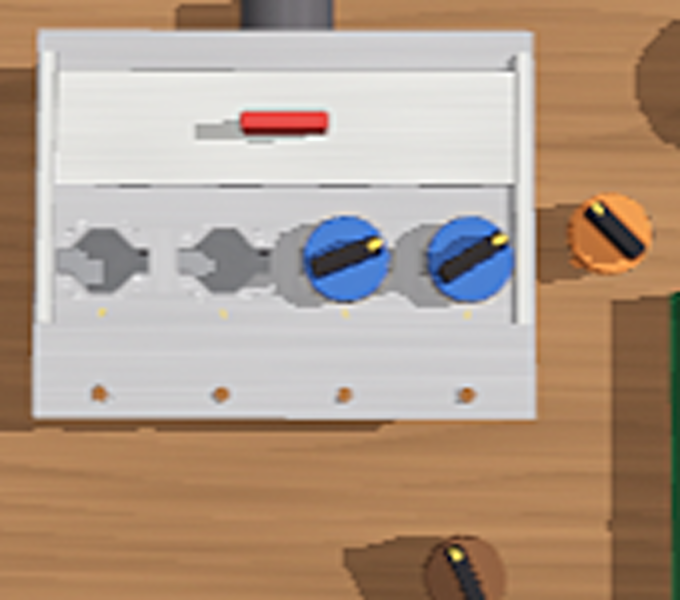

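```bash
python3 - <<'E'
from h import *
d=cam("top"); s=cam("scene")
f=lambda u,v:(215+(u+.5)/4-.5,150+(v+.5)/4-.5)
P={}
for k,z,uvs in [("corner",.12,[(33,417),(537,417),(533,30),(38,30)]),("lamp",.121,[(99,394),(221,394),(344,395),(466,395)]),("hole",.12,[(103,260),(225,260)]),
 ("can3mid",.15,[(346,259)]),("can4mid",.15,[(471,258)]),("bar3",.178,[(315,266),(380,244)]),("bar4",.178,[(440,270),(505,240)]),("grip",.16,[(284,118),(242,120),(327,120)])]:
    P[k]=np.array([px2w(d,f(*u),z) for u in uvs]); print(k,P[k][:,:2].round(4).tolist())
# fit: lamp + corners
loc=[(-.1,.16),(-.1,-.16),(.12,-.16),(.12,.16)]+[(-.085,.117-.078*i) for i in range(4)]
obs=np.r_[P["corner"],P["lamp"]][:,:2]; loc=np.array(loc)
# unit front x -100 .. back? solve with back free excluded
for idx in (range(8),range(4,8),range(0,4)):
    idx=list(idx);L=loc[idx];O=obs[idx];Lc=L-L.mean(0);Oc=O-O.mean(0)
    H=Lc.T@Oc; yaw=np.arctan2(H[0,1]-H[1,0],H[0,0]+H[1,1]); c,n=np.cos(yaw),np.sin(yaw);Rm=np.array([[c,-n],[n,c]])
    t=O.mean(0)-Rm@L.mean(0); print("unit",t.round(4),yaw.round(4),(O-(L@Rm.T+t)).round(4).tolist())
im=d["image"]
g=(im[...,1]>im[...,0]*1.7)&(im[...,1]>im[...,2]*1.5)
ys,xs=np.nonzero(g); print("green",xs.min(),xs.max(),ys.min(),ys.max(),len(xs))
for n,dd in(("top",d),("scene",s)):
    print(n,[w2px(dd,(*p,.12)).round(1).tolist() for p in obs[:4]],[w2px(dd,p).round(1).tolist() for p in [P["can3mid"][0],P["can4mid"][0]]])
im=s["image"].copy()
for p in P["corner"]: cv2.circle(im,tuple(w2px(s,p).round().astype(int).tolist()),1,(255,0,0),-1)
for p in P["lamp"]: cv2.circle(im,tuple(w2px(s,p).round().astype(int).tolist()),1,(0,255,0),-1)
cv2.imwrite("pics/c2.png",cv2.resize(im[120:320,150:400,::-1],None,fx=3,fy=3,interpolation=cv2.INTER_CUBIC))
E
```

```text
corner [[0.4675, 0.1675], [0.4745, -0.1535], [0.7239, -0.1481], [0.7173, 0.1727]]
lamp [[0.483, 0.1258], [0.4847, 0.048], [0.4858, -0.0304], [0.4875, -0.1081]]
hole [[0.5687, 0.1259], [0.5704, 0.0476]]
can3mid [[0.5706, -0.0295]]
can4mid [[0.5729, -0.1078]]
bar3 [[0.564, -0.0103], [0.5783, -0.0498]]
bar4 [[0.5631, -0.0868], [0.5824, -0.1263]]
grip [[0.6574, 0.0111], [0.6556, 0.0374], [0.6567, -0.0158]]
unit [0.578 0.01 ] 0.0196 [[-0.0074, -0.0005], [-0.0066, -0.0016], [0.0228, -0.0004], [0.0224, 0.0004], [-0.0077, 0.0005], [-0.0076, 0.0007], [-0.008, 0.0003], [-0.0078, 0.0006]]
unit [0.5702 0.0104] 0.0186 [[-0.0001, -0.0], [0.0002, 0.0002], [-0.0002, -0.0002], [0.0001, 0.0001]]
unit [0.5858 0.0095] 0.0213 [[-0.0149, 0.0002], [-0.0147, -0.0009], [0.0147, -0.0001], [0.0149, 0.0008]]
green 383 471 223 308 7542
top [[222.9, 253.9], [348.9, 253.9], [347.9, 157.1], [224.1, 157.1]] [[301.1, 214.4], [332.4, 214.1]]
scene [[382.0, 204.8], [273.6, 162.7], [208.9, 204.4], [324.5, 259.0]] [[289.3, 183.7], [263.3, 173.4]]
```

View pics/c2.png

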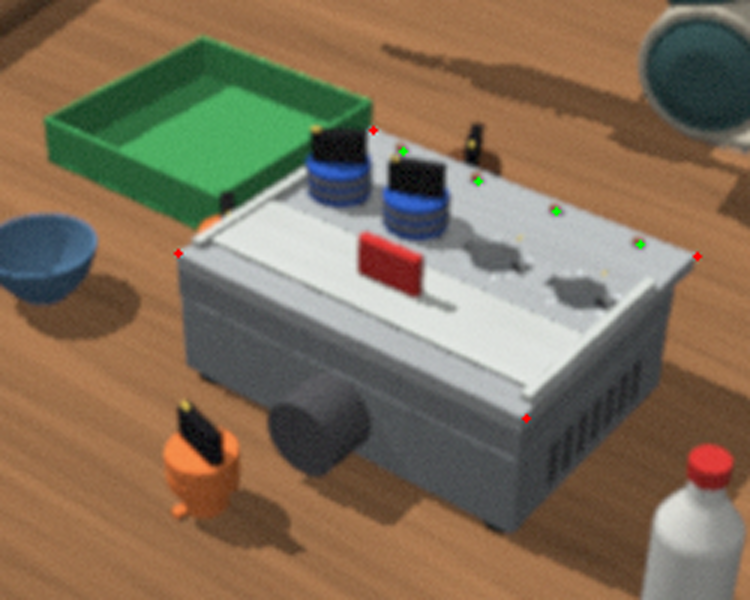

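The projections agree between the two views: unit origin is about (0.570, 0.010) with yaw 0.02. Next, the positions of the brown look-alike and the crate, and a move helper.

```bash
cat >> h.py <<'E'
U=np.array([.570,.0102]); UY=.019
def u2w(x,y,z): c,s=np.cos(UY),np.sin(UY); return np.array([U[0]+c*x-s*y,U[1]+s*x+c*y,z])
def w2u(p): c,s=np.cos(UY),np.sin(UY); d=np.asarray(p)[:2]-U; return np.r_[c*d[0]+s*d[1],-s*d[0]+c*d[1],p[2]]
def st():
    s=sensors.get_state(); q=s["ee_rot"]; return s,np.array(s["position"]),R.from_quat([q[1],q[2],q[3],q[0]])
def toolR(yaw,tilt=0): return R.from_euler("z",yaw)*R.from_euler("x",np.pi)*R.from_euler("y",tilt)
def plan(tip,rot,L=.1734):
    """shift (mm, in present tool axes) then turn (6 deg units) to bring point L ahead of TCP to tip"""
    s,p,r=st(); t=np.asarray(tip)-rot.as_matrix()[:,2]*L
    print("tcp->",t.round(4),"shift first",(r.inv().apply(t-p)*1e3).round(1),"turn",(np.degrees((r.inv()*rot).as_rotvec())/6).round(2),"| turn first, shift",(rot.inv().apply(t-p)*1e3).round(1))
def tipu(L=.1734):
    s,p,r=st(); return w2u(p+r.as_matrix()[:,2]*L)*1e3
E
python3 - <<'E'
from h import *
d=cam("top");s=cam("scene");print(st()[0]["clock"])
# brown can: drum centre & bar top from crop c1, at heights .037/.08
f=lambda u,v:(215+(u+.5)/4-.5,150+(v+.5)/4-.5)
print("brown",px2w(d,f(465,575),.052),w2u(px2w(d,f(465,575),.052)), "yellow",px2w(d,f(456,556),.08))
print("orange",w2u(px2w(d,f(610,232),.052)))
im=d["image"].astype(int)
g=((im[...,1]>im[...,0]*1.7)&(im[...,1]>im[...,2]*1.5)).astype(np.uint8)
c=max(cv2.findContours(g,0,1)[0],key=cv2.contourArea); r=cv2.minAreaRect(c);b=cv2.boxPoints(r);print(r)
w=np.array([px2w(d,x,.05) for x in b])[:,:2];print("crate",w.mean(0),w.round(3).tolist(),[np.linalg.norm(w[i]-w[i-1]).round(3) for i in range(4)])
plan(u2w(-.16,-.117-.036,.15),toolR(.019,np.pi/4))
E
```

```text
0.3
brown [ 0.36833423 -0.11431541  0.052     ] [-0.20399502 -0.12066152  0.052     ] yellow [ 0.38283948 -0.10614761  0.08      ]
orange [ 0.02538662 -0.21957859  0.052     ]
((427.0, 265.5), (85.0, 88.0), 90.0)
crate [ 0.44853183 -0.37043364] [[0.559, -0.252], [0.564, -0.489], [0.338, -0.487], [0.333, -0.253]] [np.float64(0.226), np.float64(0.237), np.float64(0.226), np.float64(0.233)]
tcp-> [ 0.2903 -0.1481  0.2726] shift first [ 234.3 -348.3  132. ] turn [-1.05  7.45  2.51] | turn first, shift [  -1.4 -399.3  185. ]
```

Request:
{"fn": "jog_arm", "kwargs": {
  "plan": [
    {"az":0.9,"grip":1},
    {"az":0.9,"grip":1},
    {"az":0.85,"grip":1},
    {"ay":1,"grip":1},
    {"ay":1,"grip":1},
    {"ay":1,"grip":1},
    {"ay":1,"grip":1},
    {"ay":1,"grip":1},
    {"ay":1,"grip":1}
  ],
  "grip_force": 40
}}

```text
$.plan[0]: bad value
```

```bash
python3 - <<'E'
from h import *
s,p,r=st(); print(p,s["qpos"],s["contact_force"],s["width"],r.as_matrix().round(3).tolist())
plan(u2w(-.136,-.117-.036,.107),toolR(.019,np.radians(36)))
E
```

```text
[ 0.16814547 -0.54981863  0.40441467] [-1.39501436e+00  2.76167805e-01  1.50530205e+00  1.67227039e-05
  1.36069123e+00 -1.20969445e-01] [-0.87397202 -0.17327413 -0.37585145] 0.08558866090344594 [[0.956, 0.292, -0.0], [0.292, -0.956, 0.001], [0.0, -0.001, -1.0]]
tcp-> [ 0.335  -0.1473  0.2473] shift first [ 277.3 -336.   157.3] turn [-0.84  5.96  2.56] | turn first, shift [  48.8 -399.3  229.7]
```

Request:
{"fn": "jog_arm", "kwargs": {
  "plan": [
    {"dx":0,"dy":0,"dz":0,"ax":0,"ay":0,"az":0.9,"grip":1},
    {"dx":0,"dy":0,"dz":0,"ax":0,"ay":0,"az":0.9,"grip":1},
    {"dx":0,"dy":0,"dz":0,"ax":0,"ay":0,"az":0.85,"grip":1},
    {"dx":0,"dy":0,"dz":0,"ax":0,"ay":1,"az":0,"grip":1},
    {"dx":0,"dy":0,"dz":0,"ax":0,"ay":1,"az":0,"grip":1},
    {"dx":0,"dy":0,"dz":0,"ax":0,"ay":1,"az":0,"grip":1},
    {"dx":0,"dy":0,"dz":0,"ax":0,"ay":1,"az":0,"grip":1},
    {"dx":0,"dy":0,"dz":0,"ax":0,"ay":1,"az":0,"grip":1},
    {"dx":0,"dy":0,"dz":0,"ax":0,"ay":1,"az":0,"grip":1}
  ],
  "grip_force": 40
}}

```text
clock: 1.05
position: [0.168, -0.5499, 0.4052]
ee_rot: [-0.002, 0.95, 0.009, 0.311]
contact_force: [0.5, 1.1, -0.7]
width: 0.0002
gripper_force: 0.0
```

```bash
python3 - <<'E'
from h import *
s,p,r=st(); print(p,s["qpos"],s["contact_force"],s["width"],r.as_matrix().round(3).tolist())
plan(u2w(-.136,-.117-.036,.107),toolR(.019,np.radians(36)))
E
```

```text
[ 0.16800943 -0.54991591  0.40516274] [-1.59696461  0.26840141  1.60908579  0.65067081  1.3499042  -0.22131438] [ 0.48023921  1.09422067 -0.73492702] 0.00023709522743629977 [[0.806, 0.019, 0.591], [0.016, -1.0, 0.01], [0.592, 0.002, -0.806]]
tcp-> [ 0.335  -0.1473  0.2473] shift first [  47.8 -399.6  230.1] turn [ 0.01 -0.04  0.01] | turn first, shift [  48.5 -399.4  230.4]
```

Request:
{"fn": "jog_arm", "kwargs": {
  "plan": [
    {"dx":4,"dy":-33.3,"dz":19.2,"ax":0,"ay":0,"az":0,"grip":1},
    {"dx":4,"dy":-33.3,"dz":19.2,"ax":0,"ay":0,"az":0,"grip":1},
    {"dx":4,"dy":-33.3,"dz":19.2,"ax":0,"ay":0,"az":0,"grip":1},
    {"dx":4,"dy":-33.3,"dz":19.2,"ax":0,"ay":0,"az":0,"grip":1},
    {"dx":4,"dy":-33.3,"dz":19.2,"ax":0,"ay":0,"az":0,"grip":1},
    {"dx":4,"dy":-33.3,"dz":19.2,"ax":0,"ay":0,"az":0,"grip":1},
    {"dx":4,"dy":-33.3,"dz":19.2,"ax":0,"ay":0,"az":0,"grip":1},
    {"dx":4,"dy":-33.3,"dz":19.2,"ax":0,"ay":0,"az":0,"grip":1},
    {"dx":4,"dy":-33.3,"dz":19.2,"ax":0,"ay":0,"az":0,"grip":1},
    {"dx":4,"dy":-33.3,"dz":19.2,"ax":0,"ay":0,"az":0,"grip":1},
    {"dx":4,"dy":-33.3,"dz":19.2,"ax":0,"ay":0,"az":0,"grip":1},
    {"dx":4,"dy":-33.3,"dz":19.2,"ax":0,"ay":0,"az":0,"grip":1},
    {"dx":0,"dy":0,"dz":0,"ax":0,"ay":0,"az":0,"grip":1},
    {"dx":0,"dy":0,"dz":0,"ax":0,"ay":0,"az":0,"grip":1}
  ]
}}

```text
clock: 2.22
position: [0.3348, -0.1439, 0.2459]
ee_rot: [-0.005, 0.951, 0.012, 0.308]
contact_force: [0.1, -0.8, 0.0]
width: -0.0003
gripper_force: 0.0
```

```bash
python3 - <<'E'
from h import *
s,p,r=st(); print(s["qpos"],s["contact_force"],tipu())
plan(u2w(-.136,-.117-.036,.107),toolR(.019,np.radians(36)))
cam("top","pics/t2.png"); a=cv2.imread("pics/t2.png")[140:320,215:400]; b=cam("scene","pics/s2.png")["image"][110:260,230:430,::-1]
cv2.imwrite("pics/c3.png",np.vstack([cv2.resize(a,(400,300)),cv2.resize(b,(400,300))]))
E
```

```text
[-0.84673117  0.06148031  2.39674857  1.11656239  0.52469082 -0.25351879] [ 0.09719628 -0.8032117   0.0174991 ] [-136.41905172 -148.72015171  105.41338731]
tcp-> [ 0.335  -0.1473  0.2473] shift first [ 1.   3.3 -1.1] turn [-0.05  0.01  0.04] | turn first, shift [ 1.   3.3 -1. ]
```

View pics/c3.png

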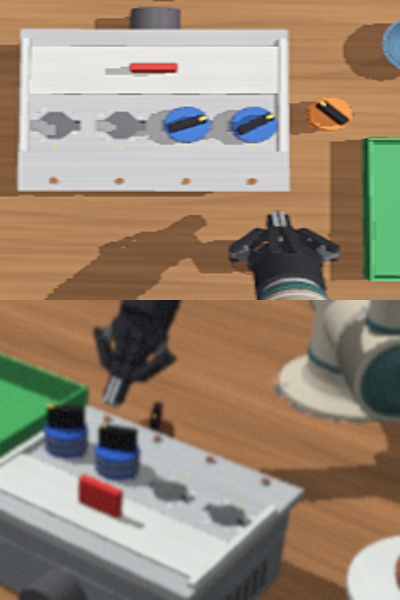

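The tips hang just in front of the unit at its right end, with the fingers shut and narrow and the brown look-alike clear below. I'll insert to the right of switch 4.

Request:
{"fn": "jog_arm", "kwargs": {
  "plan": [
    {"dx":0,"dy":2,"dz":20,"ax":0,"ay":0,"az":0,"grip":1},
    {"dx":0,"dy":1,"dz":20,"ax":0,"ay":0,"az":0,"grip":1},
    {"dx":0,"dy":0,"dz":15,"ax":0,"ay":0,"az":0,"grip":1},
    {"dx":0,"dy":0,"dz":14,"ax":0,"ay":0,"az":0,"grip":1},
    {"dx":0,"dy":0,"dz":0,"ax":0,"ay":0,"az":0,"grip":1},
    {"dx":0,"dy":0,"dz":0,"ax":0,"ay":0,"az":0,"grip":1}
  ]
}}

```text
clock: 2.82
position: [0.3755, -0.1512, 0.1906]
ee_rot: [-0.002, 0.951, 0.008, 0.309]
contact_force: [-0.0, 0.0, -0.2]
width: 0.0003
gripper_force: 0.0
```

```bash
python3 - <<'E'
from h import *
s,p,r=st(); print(s["qpos"],s["contact_force"],s["moment"],tipu(),r.as_euler("xyz",degrees=True))
E
```

```text
[-0.75660046  0.25043079  2.41257448  1.57315953  0.42278066 -0.67038767] [-0.04342966  0.04597675 -0.21856919] [-0.0501125   0.30816138  0.06209663] [ -95.6615376  -157.93469808   50.35682454] [-179.99729166  -35.99737166    0.91874673]
```

Request:
{"fn": "jog_arm", "kwargs": {
  "plan": [
    {"dx":0,"dy":-4,"dz":0,"ax":0,"ay":0,"az":0,"grip":1},
    {"dx":0,"dy":-4,"dz":0,"ax":0,"ay":0,"az":0,"grip":1},
    {"dx":0,"dy":-1,"dz":0,"ax":0,"ay":0,"az":0,"grip":1},
    {"dx":0,"dy":0,"dz":0,"ax":0,"ay":0,"az":0,"grip":1},
    {"dx":0,"dy":0,"dz":0,"ax":0,"ay":0,"az":0,"grip":1}
  ]
}}

```text
clock: 3.23
position: [0.375, -0.1401, 0.1912]
ee_rot: [-0.003, 0.951, 0.009, 0.309]
contact_force: [0.1, -0.2, 0.0]
width: 0.0001
gripper_force: 0.0
```

Request:
{"fn": "jog_arm", "kwargs": {
  "plan": [
    {"dx":0,"dy":-2,"dz":0,"ax":0,"ay":0,"az":0,"grip":1},
    {"dx":0,"dy":-1,"dz":0,"ax":0,"ay":0,"az":0,"grip":1},
    {"dx":0,"dy":0,"dz":0,"ax":0,"ay":0,"az":0,"grip":1},
    {"dx":0,"dy":0,"dz":0,"ax":0,"ay":0,"az":0,"grip":1}
  ]
}}

```text
clock: 3.57
position: [0.3751, -0.1371, 0.1907]
ee_rot: [-0.003, 0.951, 0.009, 0.309]
contact_force: [0.5, -0.4, -0.3]
width: 0.0001
gripper_force: 0.0
```

Request:
{"fn": "jog_arm", "kwargs": {
  "plan": [
    {"dx":0,"dy":-2,"dz":0,"ax":0,"ay":0,"az":0,"grip":1},
    {"dx":0,"dy":-1,"dz":0,"ax":0,"ay":0,"az":0,"grip":1},
    {"dx":0,"dy":0,"dz":0,"ax":0,"ay":0,"az":0,"grip":1},
    {"dx":0,"dy":0,"dz":0,"ax":0,"ay":0,"az":0,"grip":1}
  ]
}}

```text
clock: 3.9
position: [0.375, -0.1345, 0.1907]
ee_rot: [-0.002, 0.951, 0.009, 0.309]
contact_force: [-1.0, -2.2, 0.0]
width: 0.0003
gripper_force: 1.3
```

Request:
{"fn": "jog_arm", "kwargs": {
  "plan": [
    {"dx":0,"dy":-2,"dz":0,"ax":0,"ay":0,"az":0,"grip":1},
    {"dx":0,"dy":-1,"dz":0,"ax":0,"ay":0,"az":0,"grip":1},
    {"dx":0,"dy":0,"dz":0,"ax":0,"ay":0,"az":0,"grip":1},
    {"dx":0,"dy":0,"dz":0,"ax":0,"ay":0,"az":0,"grip":1}
  ]
}}

```text
clock: 4.23
position: [0.3748, -0.1307, 0.1906]
ee_rot: [-0.004, 0.951, 0.009, 0.309]
contact_force: [-1.0, -0.8, 1.3]
width: 0.0001
gripper_force: 0.4
```

```bash
python3 - <<'E'
from h import *
s,p,r=st(); print(s["qpos"],s["contact_force"],s["moment"],tipu(),r.as_euler("xyz",degrees=True))
E
```

```text
[-0.70742266  0.24076836  2.43326673  1.63945875  0.40350886 -0.69858712] [-0.97265404 -0.78284271  1.32541078] [-0.06837842  0.44426524 -0.0605839 ] [ -95.83826787 -136.90451723   50.38780219] [-179.92957837  -36.01731214    1.11931292]
```

Request:
{"fn": "jog_arm", "kwargs": {
  "plan": [
    {"dx":0,"dy":-2,"dz":0,"ax":0,"ay":0,"az":0,"grip":1},
    {"dx":0,"dy":-1,"dz":0,"ax":0,"ay":0,"az":0,"grip":1},
    {"dx":0,"dy":0,"dz":0,"ax":0,"ay":0,"az":0,"grip":1},
    {"dx":0,"dy":0,"dz":0,"ax":0,"ay":0,"az":0,"grip":1}
  ]
}}

```text
clock: 4.57
position: [0.375, -0.128, 0.1907]
ee_rot: [-0.003, 0.951, 0.009, 0.309]
contact_force: [0.0, 0.6, 0.4]
width: 0.0002
gripper_force: 0.0
```

Request:
{"fn": "jog_arm", "kwargs": {
  "plan": [
    {"dx":0,"dy":-2,"dz":0,"ax":0,"ay":0,"az":0,"grip":1},
    {"dx":0,"dy":0,"dz":0,"ax":0,"ay":0,"az":0,"grip":1},
    {"dx":0,"dy":0,"dz":0,"ax":0,"ay":0,"az":0,"grip":1}
  ]
}}

```text
clock: 4.82
position: [0.3749, -0.1261, 0.1907]
ee_rot: [-0.003, 0.951, 0.009, 0.309]
contact_force: [-0.8, -0.2, -0.0]
width: 0.0003
gripper_force: 0.0
```

Request:
{"fn": "jog_arm", "kwargs": {
  "plan": [
    {"dx":0,"dy":-2,"dz":0,"ax":0,"ay":0,"az":0,"grip":1},
    {"dx":0,"dy":0,"dz":0,"ax":0,"ay":0,"az":0,"grip":1},
    {"dx":0,"dy":0,"dz":0,"ax":0,"ay":0,"az":0,"grip":1}
  ]
}}

```text
clock: 5.07
position: [0.3748, -0.1241, 0.1907]
ee_rot: [-0.003, 0.951, 0.009, 0.309]
contact_force: [1.1, -0.3, 0.0]
width: 0.0
gripper_force: 0.0
```

```bash
python3 - <<'E'
from h import *
s,p,r=st(); print(s["qpos"],s["contact_force"],s["moment"],tipu(),r.as_euler("xyz",degrees=True))
E
```

```text
[-0.68901169  0.23758301  2.43942225  1.66599407  0.39434362 -0.70928259] [ 1.12359394 -0.25635168  0.02707038] [-0.03072438  0.29303115  0.00755461] [ -95.82435332 -130.506495     50.39233333] [179.9991644  -35.99896108   1.1184015 ]
```

Request:
{"fn": "jog_arm", "kwargs": {
  "plan": [
    {"dx":0,"dy":-2,"dz":0,"ax":0,"ay":0,"az":0,"grip":1},
    {"dx":0,"dy":0,"dz":0,"ax":0,"ay":0,"az":0,"grip":1},
    {"dx":0,"dy":0,"dz":0,"ax":0,"ay":0,"az":0,"grip":1}
  ]
}}

```text
clock: 5.32
position: [0.3747, -0.1221, 0.1907]
ee_rot: [-0.003, 0.951, 0.009, 0.309]
contact_force: [0.6, 0.0, -0.6]
width: -0.0002
gripper_force: 0.0
```

Request:
{"fn": "jog_arm", "kwargs": {
  "plan": [
    {"dx":0,"dy":-2,"dz":0,"ax":0,"ay":0,"az":0,"grip":1},
    {"dx":0,"dy":0,"dz":0,"ax":0,"ay":0,"az":0,"grip":1},
    {"dx":0,"dy":0,"dz":0,"ax":0,"ay":0,"az":0,"grip":1}
  ]
}}

```text
clock: 5.57
position: [0.3749, -0.1209, 0.1908]
ee_rot: [-0.002, 0.951, 0.009, 0.309]
contact_force: [-1.2, -3.4, -0.5]
width: 0.0003
gripper_force: 1.7
```

Request:
{"fn": "jog_arm", "kwargs": {
  "plan": [
    {"dx":0,"dy":6,"dz":0,"ax":0,"ay":0,"az":0,"grip":1},
    {"dx":0,"dy":0,"dz":-25,"ax":0,"ay":0,"az":0,"grip":1},
    {"dx":0,"dy":0,"dz":-25,"ax":0,"ay":0,"az":0,"grip":1},
    {"dx":0,"dy":-20,"dz":0,"ax":0,"ay":0,"az":0,"grip":1},
    {"dx":0,"dy":-20,"dz":0,"ax":0,"ay":0,"az":0,"grip":1},
    {"dx":0,"dy":-15,"dz":0,"ax":0,"ay":0,"az":0,"grip":1},
    {"dx":0,"dy":-5,"dz":0,"ax":0,"ay":0,"az":0,"grip":1},
    {"dx":0,"dy":0,"dz":0,"ax":0,"ay":0,"az":0,"grip":1},
    {"dx":0,"dy":0,"dz":20,"ax":0,"ay":0,"az":0,"grip":1},
    {"dx":0,"dy":0,"dz":20,"ax":0,"ay":0,"az":0,"grip":1},
    {"dx":0,"dy":0,"dz":10,"ax":0,"ay":0,"az":0,"grip":1},
    {"dx":0,"dy":0,"dz":0,"ax":0,"ay":0,"az":0,"grip":1},
    {"dx":0,"dy":0,"dz":0,"ax":0,"ay":0,"az":0,"grip":1}
  ]
}}

```text
clock: 6.65
position: [0.3729, -0.0666, 0.1933]
ee_rot: [-0.005, 0.951, 0.009, 0.31]
contact_force: [0.3, -0.6, 0.5]
width: -0.0
gripper_force: 0.0
```

```bash
python3 - <<'E'
from h import *
s,p,r=st(); print(s["qpos"],s["contact_force"],tipu(),r.as_euler("xyz",degrees=True))
E
```

```text
[-0.52093446  0.20865871  2.48033092  1.88618727  0.32731289 -0.78265725] [ 0.2552308  -0.64312938  0.50522239] [-96.39091141 -72.48300129  53.227882  ] [-179.79336227  -36.1027503     1.04726682]
```

Request:
{"fn": "jog_arm", "kwargs": {
  "plan": [
    {"dx":0,"dy":-3,"dz":2.5,"ax":0,"ay":0,"az":0,"grip":1},
    {"dx":0,"dy":-3,"dz":0,"ax":0,"ay":0,"az":0,"grip":1},
    {"dx":0,"dy":0,"dz":0,"ax":0,"ay":0,"az":0,"grip":1},
    {"dx":0,"dy":0,"dz":0,"ax":0,"ay":0,"az":0,"grip":1}
  ]
}}

```text
clock: 6.98
position: [0.3736, -0.06, 0.1922]
ee_rot: [-0.004, 0.95, 0.01, 0.311]
contact_force: [-0.4, -0.3, -0.0]
width: -0.0004
gripper_force: 0.0
```

Request:
{"fn": "jog_arm", "kwargs": {
  "plan": [
    {"dx":0,"dy":-2,"dz":0,"ax":0,"ay":0,"az":0,"grip":1},
    {"dx":0,"dy":-2,"dz":0,"ax":0,"ay":0,"az":0,"grip":1},
    {"dx":0,"dy":0,"dz":0,"ax":0,"ay":0,"az":0,"grip":1},
    {"dx":0,"dy":0,"dz":0,"ax":0,"ay":0,"az":0,"grip":1}
  ]
}}

```text
clock: 7.32
position: [0.3737, -0.0559, 0.1919]
ee_rot: [-0.004, 0.95, 0.01, 0.311]
contact_force: [-1.2, 0.2, -0.2]
width: 0.0001
gripper_force: 0.0
```

Request:
{"fn": "jog_arm", "kwargs": {
  "plan": [
    {"dx":0,"dy":-2,"dz":0,"ax":0,"ay":0,"az":0,"grip":1},
    {"dx":0,"dy":0,"dz":0,"ax":0,"ay":0,"az":0,"grip":1},
    {"dx":0,"dy":0,"dz":0,"ax":0,"ay":0,"az":0,"grip":1}
  ]
}}

```text
clock: 7.57
position: [0.3737, -0.0539, 0.1918]
ee_rot: [-0.004, 0.951, 0.01, 0.31]
contact_force: [-0.8, -0.1, 0.3]
width: 0.0001
gripper_force: 0.0
```

```bash
python3 - <<'E'
from h import *
s,p,r=st(); print(s["qpos"],s["contact_force"],tipu(),r.as_euler("xyz",degrees=True))
E
```

```text
[-0.47640006  0.21138948  2.4878334   1.97927394  0.3135031  -0.83904136] [-0.83435288 -0.05527985  0.25090266] [-95.16202345 -59.85278818  51.81889441] [-179.85710811  -36.1714887     1.11668883]
```

Request:
{"fn": "jog_arm", "kwargs": {
  "plan": [
    {"dx":0,"dy":-2,"dz":0,"ax":0,"ay":0,"az":0,"grip":1},
    {"dx":0,"dy":-2,"dz":0,"ax":0,"ay":0,"az":0,"grip":1},
    {"dx":0,"dy":0,"dz":0,"ax":0,"ay":0,"az":0,"grip":1},
    {"dx":0,"dy":0,"dz":0,"ax":0,"ay":0,"az":0,"grip":1}
  ]
}}

```text
clock: 7.9
position: [0.3736, -0.0498, 0.1918]
ee_rot: [-0.004, 0.951, 0.01, 0.31]
contact_force: [0.7, 0.3, -0.3]
width: 0.0
gripper_force: 0.0
```

Request:
{"fn": "jog_arm", "kwargs": {
  "plan": [
    {"dx":0,"dy":-2,"dz":0,"ax":0,"ay":0,"az":0,"grip":1},
    {"dx":0,"dy":-1,"dz":0,"ax":0,"ay":0,"az":0,"grip":1},
    {"dx":0,"dy":0,"dz":0,"ax":0,"ay":0,"az":0,"grip":1},
    {"dx":0,"dy":0,"dz":0,"ax":0,"ay":0,"az":0,"grip":1}
  ]
}}

```text
clock: 8.23
position: [0.3735, -0.0469, 0.1918]
ee_rot: [-0.004, 0.951, 0.01, 0.31]
contact_force: [-0.7, -0.2, -0.0]
width: -0.0003
gripper_force: 0.0
```

Request:
{"fn": "jog_arm", "kwargs": {
  "plan": [
    {"dx":0,"dy":-2,"dz":0,"ax":0,"ay":0,"az":0,"grip":1},
    {"dx":0,"dy":0,"dz":0,"ax":0,"ay":0,"az":0,"grip":1},
    {"dx":0,"dy":0,"dz":0,"ax":0,"ay":0,"az":0,"grip":1}
  ]
}}

```text
clock: 8.48
position: [0.3735, -0.0449, 0.1918]
ee_rot: [-0.004, 0.951, 0.01, 0.31]
contact_force: [-0.4, 0.7, -0.9]
width: 0.0002
gripper_force: 0.0
```

```bash
python3 - <<'E'
from h import *
s,p,r=st(); print(s["qpos"],s["contact_force"],tipu(),r.as_euler("xyz",degrees=True))
E
```

```text
[-0.44541621  0.20934569  2.49176335  2.03053422  0.30230564 -0.86341467] [-0.40659719  0.69015768 -0.90036375] [-95.16709403 -50.89292002  51.86975559] [-179.86168971  -36.17641639    1.11774681]
```

Request:
{"fn": "jog_arm", "kwargs": {
  "plan": [
    {"dx":0,"dy":-1.5,"dz":0,"ax":0,"ay":0,"az":0,"grip":1},
    {"dx":0,"dy":0,"dz":0,"ax":0,"ay":0,"az":0,"grip":1},
    {"dx":0,"dy":0,"dz":0,"ax":0,"ay":0,"az":0,"grip":1}
  ]
}}

```text
clock: 8.73
position: [0.3736, -0.0437, 0.1919]
ee_rot: [-0.004, 0.951, 0.009, 0.31]
contact_force: [-0.2, -1.1, -0.3]
width: -0.0002
gripper_force: 0.6
```

Request:
{"fn": "jog_arm", "kwargs": {
  "plan": [
    {"dx":0,"dy":-1,"dz":0,"ax":0,"ay":0,"az":0,"grip":1},
    {"dx":0,"dy":0,"dz":0,"ax":0,"ay":0,"az":0,"grip":1},
    {"dx":0,"dy":0,"dz":0,"ax":0,"ay":0,"az":0,"grip":1}
  ]
}}

```text
clock: 8.98
position: [0.3736, -0.043, 0.1919]
ee_rot: [-0.003, 0.951, 0.009, 0.31]
contact_force: [-1.0, -4.3, -1.2]
width: -0.0
gripper_force: 2.4
```

Request:
{"fn": "jog_arm", "kwargs": {
  "plan": [
    {"dx":0,"dy":6,"dz":0,"ax":0,"ay":0,"az":0,"grip":1},
    {"dx":0,"dy":0,"dz":-25,"ax":0,"ay":0,"az":0,"grip":1},
    {"dx":0,"dy":0,"dz":-25,"ax":0,"ay":0,"az":0,"grip":1},
    {"dx":0,"dy":-15,"dz":-10,"ax":0,"ay":0.5,"az":0,"grip":1},
    {"dx":0,"dy":-15,"dz":0,"ax":0,"ay":0.5,"az":0,"grip":1},
    {"dx":0,"dy":-15,"dz":0,"ax":0,"ay":0,"az":0,"grip":1},
    {"dx":0,"dy":0,"dz":0,"ax":0,"ay":0,"az":0,"grip":1},
    {"dx":0,"dy":0,"dz":0,"ax":0,"ay":0,"az":0,"grip":1}
  ]
}}

```text
clock: 9.65
position: [0.3494, -0.0072, 0.2252]
ee_rot: [-0.01, 0.935, 0.012, 0.353]
contact_force: [0.3, -0.4, -1.0]
width: 0.0001
gripper_force: 0.0
```

```bash
python3 - <<'E'
from h import *
s,p,r=st(); print(s["qpos"],s["contact_force"],tipu(),r.as_euler("xyz",degrees=True))
plan(u2w(-.095,.010,.051),toolR(.019,np.radians(42)))
E
```

```text
[-0.37027988  0.08820706  2.53288091  2.09566002  0.30921631 -0.84669388] [ 0.29861864 -0.40288177 -1.01121438] [-106.35826594  -10.83249238   95.09232788] [-179.25463803  -41.35333839    1.14387949]
tcp-> [0.3588 0.0162 0.1799] shift first [-22.5 -22.7  40.9] turn [-0.13  0.11  0.01] | turn first, shift [-23.  -23.2  40.3]
```

Request:
{"fn": "jog_arm", "kwargs": {
  "plan": [
    {"dx":-12,"dy":-4,"dz":0,"ax":-0.1,"ay":0.1,"az":0,"grip":1},
    {"dx":-11,"dy":-8,"dz":0,"ax":0,"ay":0,"az":0,"grip":1},
    {"dx":0,"dy":-7,"dz":10,"ax":0,"ay":0,"az":0,"grip":1},
    {"dx":0,"dy":-2,"dz":15,"ax":0,"ay":0,"az":0,"grip":1},
    {"dx":0,"dy":0,"dz":14,"ax":0,"ay":0,"az":0,"grip":1},
    {"dx":0,"dy":0,"dz":0,"ax":0,"ay":0,"az":0,"grip":1},
    {"dx":0,"dy":0,"dz":0,"ax":0,"ay":0,"az":0,"grip":1}
  ]
}}

```text
clock: 10.23
position: [0.3592, 0.0128, 0.181]
ee_rot: [-0.005, 0.934, 0.009, 0.357]
contact_force: [-1.3, 0.3, -0.4]
width: 0.0003
gripper_force: 0.0
```

```bash
python3 - <<'E'
from h import *
s,p,r=st(); print(s["qpos"],s["contact_force"],tipu(),r.as_euler("xyz",degrees=True))
plan(u2w(-.095,.010,.051),toolR(.019,np.radians(42)))
E
```

```text
[-0.2614341   0.26307153  2.60017672  2.71402437  0.4684722  -1.39463766] [-1.25532715  0.33185215 -0.38923507] [-95.01774859   7.03893501  51.78625647] [-179.76854479  -41.83835234    0.97510618]
tcp-> [0.3588 0.0162 0.1799] shift first [-1.  -3.4  0.6] turn [-0.03  0.03 -0.01] | turn first, shift [-1.  -3.4  0.6]
```

Request:
{"fn": "jog_arm", "kwargs": {
  "plan": [
    {"dx":0,"dy":-3,"dz":0,"ax":0,"ay":0,"az":0,"grip":1},
    {"dx":0,"dy":-3,"dz":0,"ax":0,"ay":0,"az":0,"grip":1},
    {"dx":0,"dy":0,"dz":0,"ax":0,"ay":0,"az":0,"grip":1},
    {"dx":0,"dy":0,"dz":0,"ax":0,"ay":0,"az":0,"grip":1}
  ]
}}

```text
clock: 10.57
position: [0.3583, 0.0193, 0.1821]
ee_rot: [-0.004, 0.934, 0.009, 0.358]
contact_force: [0.5, -0.1, 0.0]
width: -0.0002
gripper_force: 0.0
```

Request:
{"fn": "jog_arm", "kwargs": {
  "plan": [
    {"dx":0,"dy":-2,"dz":0,"ax":0,"ay":0,"az":0,"grip":1},
    {"dx":0,"dy":-1,"dz":0,"ax":0,"ay":0,"az":0,"grip":1},
    {"dx":0,"dy":0,"dz":0,"ax":0,"ay":0,"az":0,"grip":1},
    {"dx":0,"dy":0,"dz":0,"ax":0,"ay":0,"az":0,"grip":1}
  ]
}}

```text
clock: 10.9
position: [0.3585, 0.022, 0.1817]
ee_rot: [-0.004, 0.934, 0.008, 0.358]
contact_force: [-2.0, -2.3, 2.5]
width: -0.0002
gripper_force: 1.8
```

Request:
{"fn": "jog_arm", "kwargs": {
  "plan": [
    {"dx":0,"dy":-2,"dz":0,"ax":0,"ay":0,"az":0,"grip":1},
    {"dx":0,"dy":0,"dz":0,"ax":0,"ay":0,"az":0,"grip":1},
    {"dx":0,"dy":0,"dz":0,"ax":0,"ay":0,"az":0,"grip":1}
  ]
}}

```text
clock: 11.15
position: [0.3581, 0.0242, 0.1815]
ee_rot: [-0.005, 0.934, 0.009, 0.358]
contact_force: [-4.2, -2.5, 4.7]
width: 0.0
gripper_force: 2.6
```

Request:
{"fn": "jog_arm", "kwargs": {
  "plan": [
    {"dx":0,"dy":-2,"dz":0,"ax":0,"ay":0,"az":0,"grip":1},
    {"dx":0,"dy":0,"dz":0,"ax":0,"ay":0,"az":0,"grip":1},
    {"dx":0,"dy":0,"dz":0,"ax":0,"ay":0,"az":0,"grip":1}
  ]
}}

```text
clock: 11.4
position: [0.3587, 0.0262, 0.1815]
ee_rot: [-0.005, 0.934, 0.009, 0.358]
contact_force: [-0.4, -0.2, 0.3]
width: -0.0001
gripper_force: 0.2
```

```bash
python3 - <<'E'
from h import *
s,p,r=st(); print(s["qpos"],s["contact_force"],tipu(),r.as_euler("xyz",degrees=True))
E
```

```text
[-0.20311839  0.26186432  2.59920866  2.79926959  0.46204773 -1.42822968] [-0.40592287 -0.1873149   0.279516  ] [-95.09099409  20.41974869  52.52088448] [-179.84281442  -41.93540493    1.06579592]
```

Request:
{"fn": "jog_arm", "kwargs": {
  "plan": [
    {"dx":0,"dy":-2,"dz":0,"ax":0,"ay":0,"az":0,"grip":1},
    {"dx":0,"dy":0,"dz":0,"ax":0,"ay":0,"az":0,"grip":1},
    {"dx":0,"dy":0,"dz":0,"ax":0,"ay":0,"az":0,"grip":1}
  ]
}}

```text
clock: 11.65
position: [0.3588, 0.0281, 0.1816]
ee_rot: [-0.005, 0.934, 0.009, 0.358]
contact_force: [0.5, 1.1, -0.5]
width: -0.0002
gripper_force: 0.0
```

Request:
{"fn": "jog_arm", "kwargs": {
  "plan": [
    {"dx":0,"dy":-2,"dz":0,"ax":0,"ay":0,"az":0,"grip":1},
    {"dx":0,"dy":-1,"dz":0,"ax":0,"ay":0,"az":0,"grip":1},
    {"dx":0,"dy":0,"dz":0,"ax":0,"ay":0,"az":0,"grip":1},
    {"dx":0,"dy":0,"dz":0,"ax":0,"ay":0,"az":0,"grip":1}
  ]
}}

```text
clock: 11.98
position: [0.3584, 0.0312, 0.1816]
ee_rot: [-0.005, 0.934, 0.009, 0.358]
contact_force: [0.3, 0.3, -0.2]
width: -0.0001
gripper_force: 0.0
```

Request:
{"fn": "jog_arm", "kwargs": {
  "plan": [
    {"dx":0,"dy":-2,"dz":0,"ax":0,"ay":0,"az":0,"grip":1},
    {"dx":0,"dy":0,"dz":0,"ax":0,"ay":0,"az":0,"grip":1},
    {"dx":0,"dy":0,"dz":0,"ax":0,"ay":0,"az":0,"grip":1}
  ]
}}

```text
clock: 12.23
position: [0.3584, 0.0331, 0.1816]
ee_rot: [-0.005, 0.934, 0.009, 0.358]
contact_force: [0.1, 0.6, -0.4]
width: -0.0
gripper_force: 0.0
```

```bash
python3 - <<'E'
from h import *
s,p,r=st(); print(s["qpos"],s["contact_force"],tipu(),r.as_euler("xyz",degrees=True))
E
```

```text
[-0.17220867  0.2618432   2.5979476   2.84547435  0.45806314 -1.44581332] [ 0.12066486  0.58141716 -0.37109349] [-95.27338286  27.31618485  52.59394668] [-179.83254692  -41.93401022    1.01610476]
```

Request:
{"fn": "jog_arm", "kwargs": {
  "plan": [
    {"dx":0,"dy":-2.5,"dz":0,"ax":0,"ay":0,"az":0,"grip":1},
    {"dx":0,"dy":0,"dz":0,"ax":0,"ay":0,"az":0,"grip":1},
    {"dx":0,"dy":0,"dz":0,"ax":0,"ay":0,"az":0,"grip":1}
  ]
}}

```text
clock: 12.48
position: [0.3584, 0.0354, 0.1816]
ee_rot: [-0.004, 0.934, 0.008, 0.358]
contact_force: [-0.8, -3.8, 1.7]
width: 0.0
gripper_force: 1.8
```

Request:
{"fn": "jog_arm", "kwargs": {
  "plan": [
    {"dx":0,"dy":6,"dz":0,"ax":0,"ay":0,"az":0,"grip":1},
    {"dx":0,"dy":0,"dz":-25,"ax":0,"ay":0,"az":0,"grip":1},
    {"dx":0,"dy":0,"dz":-25,"ax":0,"ay":0,"az":0,"grip":1},
    {"dx":0,"dy":-20,"dz":0,"ax":0,"ay":0,"az":0,"grip":1},
    {"dx":0,"dy":-20,"dz":0,"ax":0,"ay":0,"az":0,"grip":1},
    {"dx":0,"dy":-17,"dz":0,"ax":0,"ay":0,"az":0,"grip":1},
    {"dx":0,"dy":-7,"dz":0,"ax":0,"ay":0,"az":0,"grip":1},
    {"dx":0,"dy":0,"dz":0,"ax":0,"ay":0,"az":0,"grip":1},
    {"dx":0,"dy":0,"dz":0,"ax":0,"ay":0,"az":0,"grip":1}
  ]
}}

```text
clock: 13.23
position: [0.3247, 0.0806, 0.2192]
ee_rot: [-0.004, 0.933, 0.01, 0.359]
contact_force: [0.6, -0.5, -0.7]
width: 0.0001
gripper_force: 0.0
```

```bash
python3 - <<'E'
from h import *
s,p,r=st(); print(s["qpos"],s["contact_force"],tipu(),r.as_euler("xyz",degrees=True))
plan(u2w(-.095,.088,.051),toolR(.019,np.radians(42)))
E
```

```text
[ 0.04196499  0.09842724  2.57065584  3.19262481  0.26232526 -1.60367121] [ 0.58521725 -0.45798175 -0.7153962 ] [-127.66641077   75.3885775    90.50952676] [-179.90854081  -42.08972169    1.13716414]
tcp-> [0.3573 0.0942 0.1799] shift first [ -2.  -12.9  51.2] turn [-0.02 -0.01  0.01] | turn first, shift [ -1.9 -13.   51.2]
```

Request:
{"fn": "jog_arm", "kwargs": {
  "plan": [
    {"dx":-1,"dy":-6,"dz":0,"ax":0,"ay":0,"az":0,"grip":1},
    {"dx":-1,"dy":-6,"dz":0,"ax":0,"ay":0,"az":0,"grip":1},
    {"dx":0,"dy":0,"dz":15,"ax":0,"ay":0,"az":0,"grip":1},
    {"dx":0,"dy":0,"dz":15,"ax":0,"ay":0,"az":0,"grip":1},
    {"dx":0,"dy":0,"dz":12,"ax":0,"ay":0,"az":0,"grip":1},
    {"dx":0,"dy":0,"dz":8,"ax":0,"ay":0,"az":0,"grip":1},
    {"dx":0,"dy":0,"dz":0,"ax":0,"ay":0,"az":0,"grip":1},
    {"dx":0,"dy":0,"dz":0,"ax":0,"ay":0,"az":0,"grip":1}
  ]
}}

```text
clock: 13.9
position: [0.3568, 0.0923, 0.1803]
ee_rot: [-0.004, 0.934, 0.008, 0.358]
contact_force: [0.8, -0.2, -0.8]
width: 0.0001
gripper_force: 0.0
```

```bash
python3 - <<'E'
from h import *
s,p,r=st(); print(s["qpos"],s["contact_force"],tipu(),r.as_euler("xyz",degrees=True))
E
```

```text
[ 0.08764613  0.27535275  2.57095468  3.2490253   0.43872507 -1.61578843] [ 0.80011373 -0.16505184 -0.76522151] [-95.56746121  86.1790082   51.42830977] [-179.91419685  -41.99462435    0.9899321 ]
```

Now switch 1 (pivot +117): OFF contact is expected at centre ≈92.5–93, ON at ≈106.

Request:
{"fn": "jog_arm", "kwargs": {
  "plan": [
    {"dx":0,"dy":-3,"dz":0,"ax":0,"ay":0,"az":0,"grip":1},
    {"dx":0,"dy":-2,"dz":0,"ax":0,"ay":0,"az":0,"grip":1},
    {"dx":0,"dy":0,"dz":0,"ax":0,"ay":0,"az":0,"grip":1},
    {"dx":0,"dy":0,"dz":0,"ax":0,"ay":0,"az":0,"grip":1}
  ]
}}

```text
clock: 14.23
position: [0.3564, 0.098, 0.1812]
ee_rot: [-0.004, 0.933, 0.009, 0.36]
contact_force: [0.5, 0.4, -0.3]
width: -0.0003
gripper_force: 0.0
```

Request:
{"fn": "jog_arm", "kwargs": {
  "plan": [
    {"dx":0,"dy":-2,"dz":0,"ax":0,"ay":0,"az":0,"grip":1},
    {"dx":0,"dy":-1,"dz":0,"ax":0,"ay":0,"az":0,"grip":1},
    {"dx":0,"dy":0,"dz":0,"ax":0,"ay":0,"az":0,"grip":1},
    {"dx":0,"dy":0,"dz":0,"ax":0,"ay":0,"az":0,"grip":1}
  ]
}}

```text
clock: 14.57
position: [0.3562, 0.1008, 0.1808]
ee_rot: [-0.004, 0.933, 0.009, 0.359]
contact_force: [-2.6, -3.1, 2.0]
width: 0.0002
gripper_force: 1.9
```

Request:
{"fn": "jog_arm", "kwargs": {
  "plan": [
    {"dx":0,"dy":-2,"dz":0,"ax":0,"ay":0,"az":0,"grip":1},
    {"dx":0,"dy":0,"dz":0,"ax":0,"ay":0,"az":0,"grip":1},
    {"dx":0,"dy":0,"dz":0,"ax":0,"ay":0,"az":0,"grip":1}
  ]
}}

```text
clock: 14.82
position: [0.3559, 0.1028, 0.1807]
ee_rot: [-0.004, 0.933, 0.009, 0.359]
contact_force: [-4.0, -2.0, 3.5]
width: -0.0001
gripper_force: 2.4
```

Request:
{"fn": "jog_arm", "kwargs": {
  "plan": [
    {"dx":0,"dy":-2,"dz":0,"ax":0,"ay":0,"az":0,"grip":1},
    {"dx":0,"dy":0,"dz":0,"ax":0,"ay":0,"az":0,"grip":1},
    {"dx":0,"dy":0,"dz":0,"ax":0,"ay":0,"az":0,"grip":1}
  ]
}}

```text
clock: 15.07
position: [0.357, 0.1051, 0.1809]
ee_rot: [-0.004, 0.933, 0.009, 0.36]
contact_force: [0.3, -0.6, 0.3]
width: -0.0001
gripper_force: 0.0
```

```bash
python3 - <<'E'
from h import *
s,p,r=st(); print(s["qpos"],s["contact_force"],tipu(),r.as_euler("xyz",degrees=True))
E
```

```text
[ 0.14007719  0.27717159  2.56013428  3.33179474  0.43466671 -1.65366125] [ 0.33790255 -0.58038067  0.33980843] [-94.80370388  99.13914613  52.35652816] [-179.91435031  -42.14492266    1.08413355]
```

It was OFF and is being thrown. I'll continue through and confirm.

Request:
{"fn": "jog_arm", "kwargs": {
  "plan": [
    {"dx":0,"dy":-2,"dz":0,"ax":0,"ay":0,"az":0,"grip":1},
    {"dx":0,"dy":-2,"dz":0,"ax":0,"ay":0,"az":0,"grip":1},
    {"dx":0,"dy":0,"dz":0,"ax":0,"ay":0,"az":0,"grip":1},
    {"dx":0,"dy":0,"dz":0,"ax":0,"ay":0,"az":0,"grip":1}
  ]
}}

```text
clock: 15.4
position: [0.3566, 0.109, 0.1808]
ee_rot: [-0.004, 0.933, 0.009, 0.359]
contact_force: [0.6, -0.1, 0.5]
width: -0.0
gripper_force: 0.0
```

Request:
{"fn": "jog_arm", "kwargs": {
  "plan": [
    {"dx":0,"dy":-2,"dz":0,"ax":0,"ay":0,"az":0,"grip":1},
    {"dx":0,"dy":0,"dz":0,"ax":0,"ay":0,"az":0,"grip":1},
    {"dx":0,"dy":0,"dz":0,"ax":0,"ay":0,"az":0,"grip":1}
  ]
}}

```text
clock: 15.65
position: [0.3564, 0.1109, 0.1808]
ee_rot: [-0.004, 0.933, 0.009, 0.359]
contact_force: [-0.0, 0.0, 0.1]
width: 0.0001
gripper_force: 0.0
```

Request:
{"fn": "jog_arm", "kwargs": {
  "plan": [
    {"dx":0,"dy":-2,"dz":0,"ax":0,"ay":0,"az":0,"grip":1},
    {"dx":0,"dy":0,"dz":0,"ax":0,"ay":0,"az":0,"grip":1},
    {"dx":0,"dy":0,"dz":0,"ax":0,"ay":0,"az":0,"grip":1}
  ]
}}

```text
clock: 15.9
position: [0.3563, 0.1128, 0.1808]
ee_rot: [-0.004, 0.933, 0.008, 0.359]
contact_force: [0.2, -1.6, -1.2]
width: 0.0001
gripper_force: 0.5
```

All four switches are ON: 1, 2 and 4 were thrown, and 3 was on already. I'll retrace to the right to keep the wrist branch.

Request:
{"fn": "jog_arm", "kwargs": {
  "plan": [
    {"dx":0,"dy":6,"dz":0,"ax":0,"ay":0,"az":0,"grip":1},
    {"dx":0,"dy":0,"dz":-25,"ax":0,"ay":0,"az":0,"grip":1},
    {"dx":0,"dy":0,"dz":-25,"ax":0,"ay":0,"az":0,"grip":1},
    {"dx":0,"dy":20,"dz":-5,"ax":0,"ay":0,"az":0,"grip":1},
    {"dx":0,"dy":20,"dz":0,"ax":0,"ay":0,"az":0,"grip":1},
    {"dx":0,"dy":20,"dz":0,"ax":0,"ay":0,"az":0,"grip":1},
    {"dx":0,"dy":20,"dz":0,"ax":0,"ay":0,"az":0,"grip":1},
    {"dx":0,"dy":20,"dz":0,"ax":0,"ay":0,"az":0,"grip":1},
    {"dx":0,"dy":20,"dz":0,"ax":0,"ay":0,"az":0,"grip":1},
    {"dx":0,"dy":20,"dz":0,"ax":0,"ay":0,"az":0,"grip":1},
    {"dx":0,"dy":20,"dz":0,"ax":0,"ay":0,"az":0,"grip":1},
    {"dx":0,"dy":25,"dz":0,"ax":0,"ay":0,"az":0,"grip":1},
    {"dx":0,"dy":25,"dz":0,"ax":0,"ay":0,"az":0,"grip":1},
    {"dx":0,"dy":25,"dz":0,"ax":0,"ay":0,"az":0,"grip":1},
    {"dx":0,"dy":25,"dz":0,"ax":0,"ay":0,"az":0,"grip":1},
    {"dx":0,"dy":0,"dz":0,"ax":0,"ay":0,"az":0,"grip":1}
  ]
}}

```text
clock: 17.23
position: [0.3277, -0.1301, 0.2222]
ee_rot: [-0.0, 0.932, 0.006, 0.363]
contact_force: [1.1, -0.3, 0.9]
width: -0.0
gripper_force: 0.0
```

```bash
python3 - <<'E'
from h import *
s,p,r=st(); print(p,s["qpos"],s["contact_force"],tipu(),r.as_euler("xyz",degrees=True))
E
```

```text
[ 0.32772899 -0.13009369  0.22217653] [-0.87940377  0.12545741  2.51648298  1.61270548  0.55197937 -0.78944816] [ 1.14130966 -0.25030222  0.87116934] [-127.67582707 -137.04004902   94.40378472] [179.71351332 -42.53400226   0.84054274]
```

Request:
{"fn": "jog_arm", "kwargs": {
  "plan": [
    {"dx":15,"dy":25,"dz":-16,"ax":0,"ay":0,"az":0,"grip":1},
    {"dx":15,"dy":25,"dz":-16,"ax":0,"ay":0,"az":0,"grip":1},
    {"dx":20,"dy":20,"dz":-22,"ax":0,"ay":0,"az":0,"grip":1},
    {"dx":20,"dy":20,"dz":-22,"ax":0,"ay":0,"az":0,"grip":1},
    {"dx":20,"dy":20,"dz":-22,"ax":0,"ay":0,"az":0,"grip":1},
    {"dx":20,"dy":20,"dz":-22,"ax":0,"ay":0,"az":0,"grip":1},
    {"dx":0,"dy":0,"dz":0,"ax":0,"ay":-1,"az":0,"grip":0.6},
    {"dx":0,"dy":0,"dz":0,"ax":0,"ay":-1,"az":0,"grip":0.6},
    {"dx":0,"dy":0,"dz":0,"ax":0,"ay":-1,"az":0,"grip":0.6},
    {"dx":0,"dy":0,"dz":0,"ax":0,"ay":-1,"az":0,"grip":0.6},
    {"dx":0,"dy":0,"dz":0,"ax":0,"ay":-1,"az":0,"grip":0.6},
    {"dx":0,"dy":0,"dz":0,"ax":0,"ay":-1,"az":0,"grip":0.6},
    {"dx":0,"dy":0,"dz":0,"ax":0,"ay":-1,"az":0,"grip":0.6},
    {"dx":0,"dy":0,"dz":0,"ax":0,"ay":0,"az":0,"grip":0.6}
  ]
}}

```text
clock: 18.4
position: [0.3306, -0.2494, 0.3799]
ee_rot: [-0.001, 1.0, 0.012, 0.004]
contact_force: [0.6, 0.2, -0.0]
width: 0.0341
gripper_force: 0.0
```

```bash
python3 - <<'E'
from h import *
s,p,r=st(); print(p,s["qpos"],s["contact_force"],s["width"],tipu(),r.as_euler("xyz",degrees=True))
b=cam("top")
f=lambda u,v:(215+(u+.5)/4-.5,150+(v+.5)/4-.5)
plan(px2w(b,f(346,259),.15)+[0,0,.1],toolR(-1.22+np.pi))
plan(px2w(b,f(471,258),.15)+[0,0,.1],toolR(-1.116+np.pi))
E
```

```text
[ 0.33056542 -0.24937743  0.37994384] [-0.81776977  0.04619421  1.85775789  0.00693752  1.23379117  0.72758878] [ 0.55347582  0.23905604 -0.04151525] 0.0341310677003947 [-243.03212337 -254.71765507  206.54884532] [-179.91455852   -0.42691486    1.32644587]
tcp-> [ 0.5706 -0.0295  0.4234] shift first [ 245.6 -214.2  -40.3] turn [  0.09  -0.09 -18.13] | turn first, shift [123.8 301.  -43.6]
tcp-> [ 0.5729 -0.1078  0.4234] shift first [ 246.1 -135.9  -40.5] turn [  0.1   -0.09 -19.12] | turn first, shift [ 20.5 280.  -43.6]
```

Request:
{"fn": "jog_arm", "kwargs": {
  "plan": [
    {"dx":0,"dy":0,"dz":-2,"ax":0.1,"ay":-0.1,"az":-1,"grip":0.6},
    {"dx":0,"dy":0,"dz":-2,"ax":0,"ay":0,"az":-1,"grip":0.6},
    {"dx":0,"dy":0,"dz":-2,"ax":0,"ay":0,"az":-1,"grip":0.6},
    {"dx":0,"dy":0,"dz":-2,"ax":0,"ay":0,"az":-1,"grip":0.6},
    {"dx":0,"dy":0,"dz":-2,"ax":0,"ay":0,"az":-1,"grip":0.6},
    {"dx":0,"dy":0,"dz":-2,"ax":0,"ay":0,"az":-1,"grip":0.6},
    {"dx":0,"dy":0,"dz":-2,"ax":0,"ay":0,"az":-1,"grip":0.6},
    {"dx":0,"dy":0,"dz":-2,"ax":0,"ay":0,"az":-1,"grip":0.6},
    {"dx":0,"dy":0,"dz":-2,"ax":0,"ay":0,"az":-1,"grip":0.6},
    {"dx":0,"dy":0,"dz":-2,"ax":0,"ay":0,"az":-1,"grip":0.6},
    {"dx":0,"dy":0,"dz":-2,"ax":0,"ay":0,"az":-1,"grip":0.6},
    {"dx":0,"dy":0,"dz":-2,"ax":0,"ay":0,"az":-1,"grip":0.6},
    {"dx":0,"dy":0,"dz":-2,"ax":0,"ay":0,"az":-1,"grip":0.6},
    {"dx":0,"dy":0,"dz":-2,"ax":0,"ay":0,"az":-1,"grip":0.6},
    {"dx":0,"dy":0,"dz":-2,"ax":0,"ay":0,"az":-1,"grip":0.6},
    {"dx":0,"dy":0,"dz":-2,"ax":0,"ay":0,"az":-1,"grip":0.6},
    {"dx":0,"dy":0,"dz":-2,"ax":0,"ay":0,"az":-1,"grip":0.6},
    {"dx":0,"dy":0,"dz":-2,"ax":0,"ay":0,"az":-1,"grip":0.6},
    {"dx":0,"dy":0,"dz":-2,"ax":0,"ay":0,"az":-1,"grip":0.6},
    {"dx":0,"dy":0,"dz":0,"ax":0,"ay":0,"az":-0.1,"grip":0.6}
  ]
}}

```text
clock: 20.12
position: [0.329, -0.2499, 0.4183]
ee_rot: [-0.002, 0.531, 0.847, 0.005]
contact_force: [-0.3, -0.4, 0.1]
width: 0.0342
gripper_force: 0.0
```

```bash
python3 - <<'E'
from h import *
s,p,r=st(); print(p,s["qpos"],s["width"])
b=cam("top","pics/t3.png")
f=lambda u,v:(215+(u+.5)/4-.5,150+(v+.5)/4-.5)
plan(px2w(b,f(471,258),.15)+[0,0,.07],toolR(-1.116+np.pi))
cv2.imwrite("pics/c4.png",cv2.resize(b["image"][190:240,275:360,::-1],None,fx=9,fy=9,interpolation=cv2.INTER_CUBIC))
E
```

```text
[ 0.32904719 -0.24993615  0.4183363 ] [-0.82280756  0.02042769  1.78576032  0.00974013  1.34189709 -1.27594134] 0.0341668963983489
tcp-> [ 0.5729 -0.1078  0.3934] shift first [ 22.3 281.2  26.8] turn [ 0.06 -0.09 -0.07] | turn first, shift [ 20.6 281.5  24.8]
```

View pics/c4.png

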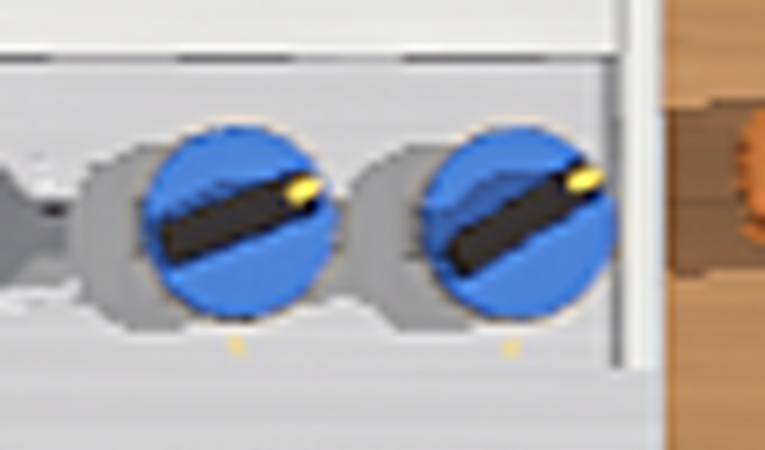

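```bash
python3 - <<'E'
from h import *
import json
b=dict(np.load("/dev/null")) if 0 else cam("top")
g=lambda u,v:(275+(u+.5)/9-.5,190+(v+.5)/9-.5)
for u in [(526,218),(240,216)]: print(px2w(b,g(*u),.178))
print(u2w(0,-.117,.15),u2w(0,-.039,.15))
plan([.5725,-.1072,.22],toolR(-1.005+np.pi))
E
```

```text
[ 0.57179439 -0.10715351  0.178     ]
[ 0.57067196 -0.02935602  0.178     ]
[ 0.57222287 -0.10677888  0.15      ] [ 0.57074096 -0.02879296  0.15      ]
tcp-> [ 0.5725 -0.1072  0.3934] shift first [ 23.5 281.1  26.6] turn [ 0.06 -0.09 -1.14] | turn first, shift [-10.  282.1  24.7]
```

Request:
{"fn": "jog_arm", "kwargs": {
  "plan": [
    {"dx":0,"dy":0,"dz":0,"ax":0.05,"ay":-0.1,"az":-1,"grip":0.6},
    {"dx":0,"dy":0,"dz":0,"ax":0,"ay":0,"az":-0.15,"grip":0.6},
    {"dx":-1,"dy":31,"dz":0,"ax":0,"ay":0,"az":0,"grip":0.6},
    {"dx":-1,"dy":31,"dz":0,"ax":0,"ay":0,"az":0,"grip":0.6},
    {"dx":-1,"dy":31,"dz":0,"ax":0,"ay":0,"az":0,"grip":0.6},
    {"dx":-1,"dy":31,"dz":5,"ax":0,"ay":0,"az":0,"grip":0.6},
    {"dx":-1,"dy":31,"dz":5,"ax":0,"ay":0,"az":0,"grip":0.6},
    {"dx":-1,"dy":31,"dz":5,"ax":0,"ay":0,"az":0,"grip":0.6},
    {"dx":-1,"dy":31,"dz":5,"ax":0,"ay":0,"az":0,"grip":0.6},
    {"dx":-1,"dy":31,"dz":5,"ax":0,"ay":0,"az":0,"grip":0.6},
    {"dx":-2,"dy":34,"dz":0,"ax":0,"ay":0,"az":0,"grip":0.6},
    {"dx":0,"dy":0,"dz":0,"ax":0,"ay":0,"az":0,"grip":0.6},
    {"dx":0,"dy":0,"dz":0,"ax":0,"ay":0,"az":0,"grip":0.6}
  ]
}}

```text
clock: 21.3
position: [0.5735, -0.1059, 0.3921]
ee_rot: [-0.0, 0.48, 0.877, -0.0]
contact_force: [-0.6, 0.1, 0.4]
width: 0.034
gripper_force: 0.0
```

```bash
python3 - <<'E'
from h import *
s,p,r=st(); print(p,s["qpos"],s["width"])
plan([.5722,-.1070,.155],toolR(-1.005+np.pi))
E
```

```text
[ 0.57345648 -0.10592396  0.39211854] [-3.01821419e-01  2.95568112e-01  1.50816999e+00 -3.77929363e-04
  1.33881654e+00 -8.70873692e-01] 0.034035325022194744
tcp-> [ 0.5722 -0.107   0.3284] shift first [-0.3 -1.6 63.7] turn [-0.01 -0.    0.03] | turn first, shift [-0.2 -1.6 63.7]
```

Request:
{"fn": "jog_arm", "kwargs": {
  "plan": [
    {"dx":0,"dy":-1.6,"dz":20,"ax":0,"ay":0,"az":0,"grip":0.6},
    {"dx":0,"dy":0,"dz":20,"ax":0,"ay":0,"az":0,"grip":0.6},
    {"dx":0,"dy":0,"dz":12,"ax":0,"ay":0,"az":0,"grip":0.6},
    {"dx":0,"dy":0,"dz":11,"ax":0,"ay":0,"az":0,"grip":0.6},
    {"dx":0,"dy":0,"dz":0,"ax":0,"ay":0,"az":0,"grip":0.6},
    {"dx":0,"dy":0,"dz":0,"ax":0,"ay":0,"az":0,"grip":1},
    {"dx":0,"dy":0,"dz":0,"ax":0,"ay":0,"az":0,"grip":1},
    {"dx":0,"dy":0,"dz":0,"ax":0,"ay":0,"az":0,"grip":1},
    {"dx":0,"dy":0,"dz":0,"ax":0,"ay":0,"az":0,"grip":1},
    {"dx":0,"dy":0,"dz":0,"ax":0,"ay":0,"az":0,"grip":1}
  ],
  "grip_force": 50
}}

```text
clock: 22.13
position: [0.5712, -0.1079, 0.331]
ee_rot: [0.001, 0.48, 0.877, -0.0]
contact_force: [-0.6, -0.6, 0.9]
width: 0.0109
gripper_force: 53.9
```

```bash
python3 - <<'E'
from h import *
s,p,r=st(); print(p,s["qpos"],s["width"],s["gripper_force"],s["contact_force"],s["moment"],r.as_euler("xyz"))
E
```

```text
[ 0.57118792 -0.10787118  0.33096286] [-3.05937488e-01  3.34269890e-01  1.60921202e+00 -1.28008493e-03
  1.19621365e+00 -8.74669114e-01] 0.010893785934473153 53.88188660144806 [-0.62280393 -0.60821873  0.89548801] [-0.0920437   0.07005983  0.06511027] [3.14129114e+00 2.21999278e-03 2.13999485e+00]
```

Request:
{"fn": "jog_arm", "kwargs": {
  "plan": [
    {"dx":0,"dy":0,"dz":0,"ax":0,"ay":0,"az":-0.9,"grip":1},
    {"dx":0,"dy":0,"dz":0,"ax":0,"ay":0,"az":-0.9,"grip":1},
    {"dx":0,"dy":0,"dz":0,"ax":0,"ay":0,"az":-0.9,"grip":1},
    {"dx":0,"dy":0,"dz":0,"ax":0,"ay":0,"az":-0.9,"grip":1},
    {"dx":0,"dy":0,"dz":0,"ax":0,"ay":0,"az":-0.9,"grip":1},
    {"dx":0,"dy":0,"dz":0,"ax":0,"ay":0,"az":-0.9,"grip":1},
    {"dx":0,"dy":0,"dz":0,"ax":0,"ay":0,"az":-0.9,"grip":1},
    {"dx":0,"dy":0,"dz":0,"ax":0,"ay":0,"az":-0.9,"grip":1},
    {"dx":0,"dy":0,"dz":0,"ax":0,"ay":0,"az":-0.9,"grip":1},
    {"dx":0,"dy":0,"dz":0,"ax":0,"ay":0,"az":-0.9,"grip":1},
    {"dx":0,"dy":0,"dz":0,"ax":0,"ay":0,"az":-0.7,"grip":1},
    {"dx":0,"dy":0,"dz":0,"ax":0,"ay":0,"az":0,"grip":1},
    {"dx":0,"dy":0,"dz":0,"ax":0,"ay":0,"az":0,"grip":1}
  ]
}}

```text
clock: 23.22
position: [0.5712, -0.108, 0.3309]
ee_rot: [0.001, -0.006, 1.0, -0.001]
contact_force: [-0.6, -1.1, 2.2]
width: 0.0107
gripper_force: 54.1
```

```bash
python3 - <<'E'
from h import *
s,p,r=st(); print(p,s["width"],s["gripper_force"],s["contact_force"],s["moment"],r.as_euler("xyz"))
E
```

```text
[ 0.57120344 -0.10804724  0.33088935] 0.010698884926864995 54.066361784935 [-0.55021987 -1.0610801   2.20995751] [-0.365905    0.05847268 -0.02830727] [-3.13929258e+00  1.32359728e-03 -3.12913679e+00]
```

Request:
{"fn": "jog_arm", "kwargs": {
  "plan": [
    {"dx":0,"dy":0,"dz":-3,"ax":0,"ay":0,"az":0,"grip":1},
    {"dx":0,"dy":0,"dz":-3,"ax":0,"ay":0,"az":0,"grip":1},
    {"dx":0,"dy":0,"dz":-2,"ax":0,"ay":0,"az":0,"grip":1},
    {"dx":0,"dy":0,"dz":0,"ax":0,"ay":0,"az":0,"grip":1}
  ]
}}

```text
clock: 23.55
position: [0.5711, -0.1076, 0.3384]
ee_rot: [0.0, -0.007, 1.0, -0.0]
contact_force: [0.9, -0.5, -2.6]
width: 0.011
gripper_force: 53.4
```

Request:
{"fn": "jog_arm", "kwargs": {
  "plan": [
    {"dx":0,"dy":0,"dz":-20,"ax":0,"ay":0,"az":0,"grip":1},
    {"dx":0,"dy":0,"dz":-25,"ax":0,"ay":0,"az":0,"grip":1},
    {"dx":0,"dy":0,"dz":-25,"ax":0,"ay":0,"az":0,"grip":1},
    {"dx":0,"dy":0,"dz":-5,"ax":0,"ay":0,"az":0,"grip":1},
    {"dx":0,"dy":0,"dz":0,"ax":0,"ay":0,"az":0,"grip":1}
  ]
}}

```text
clock: 23.97
position: [0.5714, -0.1077, 0.4149]
ee_rot: [0.002, -0.007, 1.0, -0.001]
contact_force: [-0.1, -0.0, -3.0]
width: 0.0105
gripper_force: 53.6
```

```bash
cat >> h.py <<'E'
def crate(d):
    im=d["image"].astype(int); g=((im[...,1]>im[...,0]*1.7)&(im[...,1]>im[...,2]*1.5)).astype(np.uint8)
    c=max(cv2.findContours(g,0,1)[0],key=cv2.contourArea); b=cv2.boxPoints(cv2.minAreaRect(c))
    w=np.array([px2w(d,x,.05) for x in b])[:,:2]; return w.mean(0),w.round(3).tolist(),cv2.contourArea(c)
E
python3 - <<'E'
from h import *
s,p,r=st(); print(p,s["width"],s["contact_force"],s["qpos"])
d=cam("top","pics/t5.png"); print(crate(d))
c=crate(d)[0]
a=d["image"][:,:,::-1]; b=cam("scene")["image"][:,:,::-1]
cv2.imwrite("pics/c5.png",np.hstack([cv2.resize(a[100:350,200:500],(400,333)),cv2.resize(b[90:290,150:400],(400,333))]))
plan([c[0]+.045,c[1]-.045,.25],toolR(.019+np.pi))
E
```

```text
[ 0.57141935 -0.10770307  0.41485122] 0.010520049471297012 [-0.13671901 -0.00562065 -3.03793549] [-3.05663199e-01  2.79029436e-01  1.47519560e+00 -8.31036457e-04
  1.38270512e+00 -1.89038177e+00]
(array([ 0.44853183, -0.37043364]), [[0.559, -0.252], [0.564, -0.489], [0.338, -0.487], [0.333, -0.253]], 7377.5)
tcp-> [ 0.4935 -0.4154  0.4234] shift first [  81.4 -306.8  -11.3] turn [-0.   -0.02 -0.05] | turn first, shift [  82.9 -306.4  -11.6]
```

View pics/c5.png

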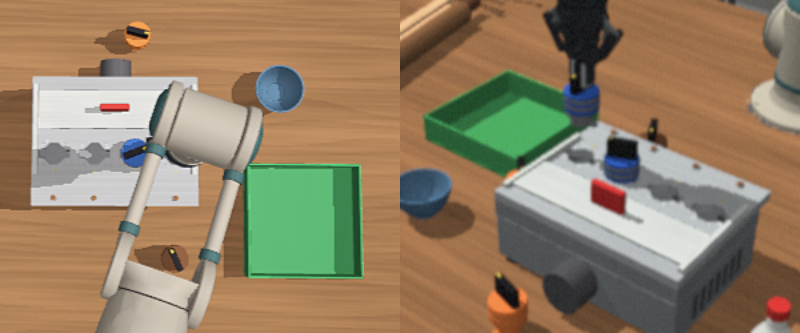

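The canister is free and held above port 4, and the crate hasn't moved. Carrying it over.

Request:
{"fn": "jog_arm", "kwargs": {
  "plan": [
    {"dx":9,"dy":-33,"dz":0,"ax":0,"ay":0,"az":0,"grip":1},
    {"dx":9,"dy":-34,"dz":0,"ax":0,"ay":0,"az":0,"grip":1},
    {"dx":9,"dy":-34,"dz":0,"ax":0,"ay":0,"az":0,"grip":1},
    {"dx":9,"dy":-34,"dz":0,"ax":0,"ay":0,"az":0,"grip":1},
    {"dx":9,"dy":-34,"dz":0,"ax":0,"ay":0,"az":0,"grip":1},
    {"dx":9,"dy":-34,"dz":0,"ax":0,"ay":0,"az":0,"grip":1},
    {"dx":9,"dy":-34,"dz":0,"ax":0,"ay":0,"az":0,"grip":1},
    {"dx":9,"dy":-34,"dz":0,"ax":0,"ay":0,"az":0,"grip":1},
    {"dx":10,"dy":-36,"dz":0,"ax":0,"ay":0,"az":0,"grip":1},
    {"dx":0,"dy":0,"dz":0,"ax":0,"ay":0,"az":0,"grip":1},
    {"dx":0,"dy":0,"dz":0,"ax":0,"ay":0,"az":0,"grip":1}
  ]
}}

```text
clock: 24.98
position: [0.4923, -0.4177, 0.4104]
ee_rot: [-0.002, -0.005, 1.0, 0.001]
contact_force: [0.3, 0.1, -2.7]
width: 0.0108
gripper_force: 53.4
```

```bash
python3 - <<'E'
from h import *
s,p,r=st(); print(p,s["width"],s["contact_force"],s["gripper_force"],r.as_euler("xyz"))
d=cam("top"); print(crate(d))
cv2.imwrite("pics/c6.png",cv2.resize(cam("scene")["image"][90:240,130:330,::-1],None,fx=3,fy=3))
E
```

```text
[ 0.49233812 -0.41771516  0.41036204] 0.010757016443406198 [ 0.26592087  0.13138525 -2.7062014 ] 53.41050446033478 [ 3.13901733 -0.00321786 -3.13105579]
(array([ 0.44853183, -0.37043364]), [[0.559, -0.252], [0.564, -0.489], [0.338, -0.487], [0.333, -0.253]], 6294.5)
```

View pics/c6.png

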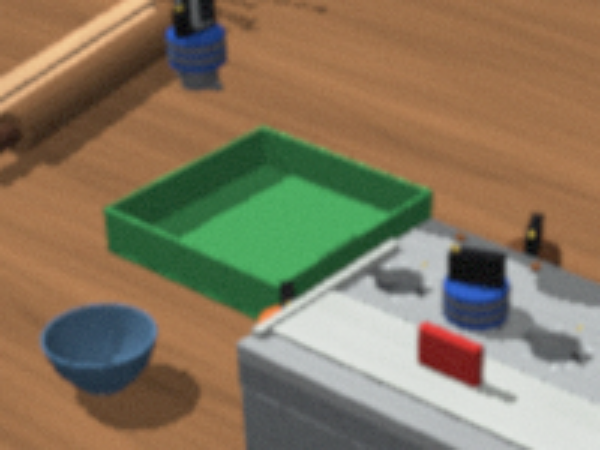

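It's still held above the crate. Lowering 165 mm.

Request:
{"fn": "jog_arm", "kwargs": {
  "plan": [
    {"dx":0,"dy":0,"dz":25,"ax":0,"ay":0,"az":0,"grip":1},
    {"dx":0,"dy":0,"dz":30,"ax":0,"ay":0,"az":0,"grip":1},
    {"dx":0,"dy":0,"dz":30,"ax":0,"ay":0,"az":0,"grip":1},
    {"dx":0,"dy":0,"dz":30,"ax":0,"ay":0,"az":0,"grip":1},
    {"dx":0,"dy":0,"dz":25,"ax":0,"ay":0,"az":0,"grip":1},
    {"dx":0,"dy":0,"dz":15,"ax":0,"ay":0,"az":0,"grip":1},
    {"dx":0,"dy":0,"dz":6,"ax":0,"ay":0,"az":0,"grip":1},
    {"dx":0,"dy":0,"dz":4,"ax":0,"ay":0,"az":0,"grip":1},
    {"dx":0,"dy":0,"dz":0,"ax":0,"ay":0,"az":0,"grip":1},
    {"dx":0,"dy":0,"dz":0,"ax":0,"ay":0,"az":0,"grip":1}
  ]
}}

```text
clock: 25.92
position: [0.494, -0.4158, 0.2496]
ee_rot: [0.001, -0.007, 1.0, -0.001]
contact_force: [0.2, -0.3, -2.0]
width: 0.0111
gripper_force: 53.4
```

Request:
{"fn": "jog_arm", "kwargs": {
  "plan": [
    {"dx":0,"dy":0,"dz":1.5,"ax":0,"ay":0,"az":0,"grip":1},
    {"dx":0,"dy":0,"dz":1.5,"ax":0,"ay":0,"az":0,"grip":1},
    {"dx":0,"dy":0,"dz":0,"ax":0,"ay":0,"az":0,"grip":1}
  ]
}}

```text
clock: 26.17
position: [0.4934, -0.4161, 0.2461]
ee_rot: [0.0, -0.007, 1.0, -0.001]
contact_force: [-0.1, 0.3, -2.0]
width: 0.0105
gripper_force: 53.4
```

Request:
{"fn": "jog_arm", "kwargs": {
  "plan": [
    {"dx":0,"dy":0,"dz":3,"ax":0,"ay":0,"az":0,"grip":1},
    {"dx":0,"dy":0,"dz":0,"ax":0,"ay":0,"az":0,"grip":1},
    {"dx":0,"dy":0,"dz":0,"ax":0,"ay":0,"az":0,"grip":1}
  ]
}}

```text
clock: 26.42
position: [0.4933, -0.416, 0.2423]
ee_rot: [-0.0, -0.007, 1.0, -0.0]
contact_force: [-0.4, 0.3, -2.5]
width: 0.0108
gripper_force: 54.8
```

Request:
{"fn": "jog_arm", "kwargs": {
  "plan": [
    {"dx":0,"dy":0,"dz":2,"ax":0,"ay":0,"az":0,"grip":1},
    {"dx":0,"dy":0,"dz":0,"ax":0,"ay":0,"az":0,"grip":1},
    {"dx":0,"dy":0,"dz":0,"ax":0,"ay":0,"az":0,"grip":1}
  ]
}}

```text
clock: 26.67
position: [0.4933, -0.416, 0.2403]
ee_rot: [-0.0, -0.007, 1.0, -0.0]
contact_force: [-0.2, 0.2, -2.0]
width: 0.0107
gripper_force: 54.8
```

Request:
{"fn": "jog_arm", "kwargs": {
  "plan": [
    {"dx":0,"dy":0,"dz":2,"ax":0,"ay":0,"az":0,"grip":1},
    {"dx":0,"dy":0,"dz":0,"ax":0,"ay":0,"az":0,"grip":1},
    {"dx":0,"dy":0,"dz":0,"ax":0,"ay":0,"az":0,"grip":1}
  ]
}}

```text
clock: 26.92
position: [0.4934, -0.4159, 0.2383]
ee_rot: [-0.0, -0.007, 1.0, -0.0]
contact_force: [-0.2, 0.4, -2.1]
width: 0.011
gripper_force: 54.8
```

Request:
{"fn": "jog_arm", "kwargs": {
  "plan": [
    {"dx":0,"dy":0,"dz":0,"ax":0,"ay":0,"az":0,"grip":0.6},
    {"dx":0,"dy":0,"dz":0,"ax":0,"ay":0,"az":0,"grip":0.6},
    {"dx":0,"dy":0,"dz":0,"ax":0,"ay":0,"az":0,"grip":0.6},
    {"dx":0,"dy":0,"dz":0,"ax":0,"ay":0,"az":0,"grip":0.6},
    {"dx":0,"dy":0,"dz":-15,"ax":0,"ay":0,"az":0,"grip":0.6},
    {"dx":0,"dy":0,"dz":-25,"ax":0,"ay":0,"az":0,"grip":0.6},
    {"dx":0,"dy":0,"dz":-25,"ax":0,"ay":0,"az":0.8,"grip":0.6},
    {"dx":0,"dy":0,"dz":-25,"ax":0,"ay":0,"az":1,"grip":0.6},
    {"dx":0,"dy":0,"dz":-25,"ax":0,"ay":0,"az":1,"grip":0.6},
    {"dx":0,"dy":0,"dz":-25,"ax":0,"ay":0,"az":1,"grip":0.6},
    {"dx":0,"dy":0,"dz":-20,"ax":0,"ay":0,"az":1,"grip":0.6},
    {"dx":0,"dy":0,"dz":0,"ax":0,"ay":0,"az":1,"grip":0.6},
    {"dx":0,"dy":0,"dz":0,"ax":0,"ay":0,"az":1,"grip":0.6},
    {"dx":0,"dy":0,"dz":0,"ax":0,"ay":0,"az":1,"grip":0.6},
    {"dx":0,"dy":0,"dz":0,"ax":0,"ay":0,"az":1,"grip":0.6},
    {"dx":0,"dy":0,"dz":0,"ax":0,"ay":0,"az":1,"grip":0.6},
    {"dx":0,"dy":0,"dz":0,"ax":0,"ay":0,"az":1,"grip":0.6},
    {"dx":0,"dy":0,"dz":0,"ax":0,"ay":0,"az":0.7,"grip":0.6},
    {"dx":0,"dy":0,"dz":0,"ax":0,"ay":0,"az":0,"grip":0.6}
  ]
}}

```text
clock: 28.5
position: [0.4933, -0.4157, 0.3986]
ee_rot: [0.0, 0.561, 0.828, -0.0]
contact_force: [0.2, -0.5, -0.2]
width: 0.0339
gripper_force: 0.0
```

```bash
python3 - <<'E'
from h import *
s,p,r=st(); print(p,s["width"],s["contact_force"],s["qpos"],r.as_euler("xyz"))
plan([.5707,-.0291,.22],toolR(-1.195+np.pi))
E
```

```text
[ 0.493348   -0.41574938  0.39864016] 0.03388166018269593 [ 0.23455907 -0.4588279  -0.19799571] [-8.07830381e-01  3.84837764e-01  1.35578891e+00 -6.60720340e-04
  1.39987647e+00 -1.18737010e+00] [-3.14139629e+00  1.25397992e-03  1.95044820e+00]
tcp-> [ 0.5707 -0.0291  0.3934] shift first [330.5 215.1   4.8] turn [-0.    0.01  0.04] | turn first, shift [331.3 213.9   5.2]
```

Move above can 3 (dx 330, dy 215 over 11 rows).

Request:
{"fn": "jog_arm", "kwargs": {
  "plan": [
    {"dx":30,"dy":19.5,"dz":0,"ax":0,"ay":0,"az":0,"grip":0.6},
    {"dx":30,"dy":19.5,"dz":0,"ax":0,"ay":0,"az":0,"grip":0.6},
    {"dx":30,"dy":19.5,"dz":0,"ax":0,"ay":0,"az":0,"grip":0.6},
    {"dx":30,"dy":19.5,"dz":0,"ax":0,"ay":0,"az":0,"grip":0.6},
    {"dx":30,"dy":19.5,"dz":0,"ax":0,"ay":0,"az":0,"grip":0.6},
    {"dx":30,"dy":19.5,"dz":0,"ax":0,"ay":0,"az":0,"grip":0.6},
    {"dx":30,"dy":19.5,"dz":0,"ax":0,"ay":0,"az":0,"grip":0.6},
    {"dx":30,"dy":19.5,"dz":0,"ax":0,"ay":0,"az":0,"grip":0.6},
    {"dx":30,"dy":19.5,"dz":0,"ax":0,"ay":0,"az":0,"grip":0.6},
    {"dx":30,"dy":19.5,"dz":0,"ax":0,"ay":0,"az":0,"grip":0.6},
    {"dx":30,"dy":19.5,"dz":0,"ax":0,"ay":0,"az":0,"grip":0.6},
    {"dx":0,"dy":0,"dz":0,"ax":0,"ay":0,"az":0,"grip":0.6},
    {"dx":0,"dy":0,"dz":0,"ax":0,"ay":0,"az":0,"grip":0.6}
  ]
}}

```text
clock: 29.58
position: [0.57, -0.0279, 0.3982]
ee_rot: [0.001, 0.558, 0.83, -0.0]
contact_force: [-1.0, 0.0, 0.3]
width: 0.0344
gripper_force: 0.0
```

```bash
python3 - <<'E'
from h import *
s,p,r=st(); print(p,s["width"],s["contact_force"],s["qpos"],r.as_euler("xyz"))
plan([.5707,-.0291,.157],toolR(-1.195+np.pi))
d=cam("top"); print(crate(d)); a=d["image"][200:330,350:500,::-1]
cv2.imwrite("pics/c7.png",np.hstack([cv2.resize(a,(400,347)),cv2.resize(cam("scene")["image"][90:263,150:350,::-1],(400,347))]))
E
```

```text
[ 0.5699873  -0.02789384  0.39823717] 0.03435031781523792 [-1.03563937  0.04248716  0.31882714] [-1.70410134e-01  2.72921094e-01  1.52546757e+00 -1.22280537e-03
  1.34259649e+00 -5.56317957e-01] [-3.14147934e+00  1.33234791e-03  1.95698049e+00]
tcp-> [ 0.5707 -0.0291  0.3304] shift first [-1.3  0.2 67.8] turn [-0.    0.01  0.1 ] | turn first, shift [-1.4  0.2 67.8]
(array([ 0.44853183, -0.37043364]), [[0.559, -0.252], [0.564, -0.489], [0.338, -0.487], [0.333, -0.253]], 7387.0)
```

View pics/c7.png

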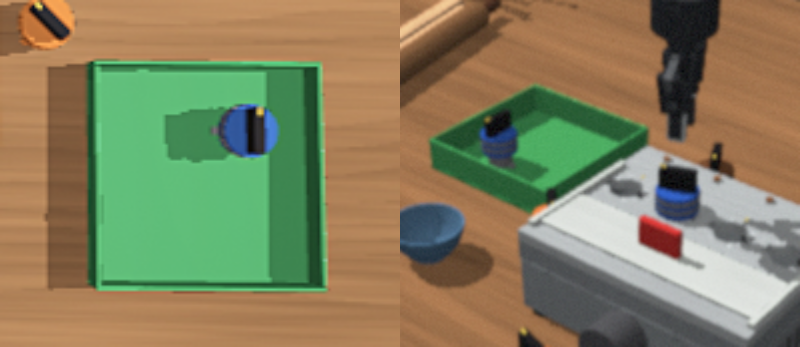

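Can 4 stands upright in the crate. Now down onto can 3 and grip.

Request:
{"fn": "jog_arm", "kwargs": {
  "plan": [
    {"dx":-1.3,"dy":0,"dz":20,"ax":0,"ay":0,"az":0.1,"grip":0.6},
    {"dx":0,"dy":0,"dz":20,"ax":0,"ay":0,"az":0,"grip":0.6},
    {"dx":0,"dy":0,"dz":15,"ax":0,"ay":0,"az":0,"grip":0.6},
    {"dx":0,"dy":0,"dz":13,"ax":0,"ay":0,"az":0,"grip":0.6},
    {"dx":0,"dy":0,"dz":0,"ax":0,"ay":0,"az":0,"grip":0.6},
    {"dx":0,"dy":0,"dz":0,"ax":0,"ay":0,"az":0,"grip":1},
    {"dx":0,"dy":0,"dz":0,"ax":0,"ay":0,"az":0,"grip":1},
    {"dx":0,"dy":0,"dz":0,"ax":0,"ay":0,"az":0,"grip":1},
    {"dx":0,"dy":0,"dz":0,"ax":0,"ay":0,"az":0,"grip":1},
    {"dx":0,"dy":0,"dz":0,"ax":0,"ay":0,"az":0,"grip":1}
  ],
  "grip_force": 50
}}

```text
clock: 30.52
position: [0.5705, -0.0312, 0.3308]
ee_rot: [0.001, 0.565, 0.825, -0.0]
contact_force: [-0.1, -0.4, 0.9]
width: 0.0107
gripper_force: 53.5
```

```bash
python3 - <<'E'
from h import *
s,p,r=st(); print(p,s["width"],s["gripper_force"],s["contact_force"],s["moment"],r.as_euler("xyz"))
plan(p+[0,0,-.1734],toolR(.019+np.pi))
E
```

```text
[ 0.57053443 -0.03124337  0.33079913] 0.010701102945391377 53.47045361995697 [-0.13295264 -0.39230448  0.8633878 ] [-0.08061653 -0.02623773  0.04965142] [3.14092552e+00 1.99115988e-03 1.94107302e+00]
tcp-> [ 0.5705 -0.0312  0.3308] shift first [-0. -0.  0.] turn [-1.000e-02  2.000e-02 -1.165e+01] | turn first, shift [ 0. -0. -0.]
```

Request:
{"fn": "jog_arm", "kwargs": {
  "plan": [
    {"dx":0,"dy":0,"dz":0,"ax":0,"ay":0,"az":-0.9,"grip":1},
    {"dx":0,"dy":0,"dz":0,"ax":0,"ay":0,"az":-0.9,"grip":1},
    {"dx":0,"dy":0,"dz":0,"ax":0,"ay":0,"az":-0.9,"grip":1},
    {"dx":0,"dy":0,"dz":0,"ax":0,"ay":0,"az":-0.9,"grip":1},
    {"dx":0,"dy":0,"dz":0,"ax":0,"ay":0,"az":-0.9,"grip":1},
    {"dx":0,"dy":0,"dz":0,"ax":0,"ay":0,"az":-0.9,"grip":1},
    {"dx":0,"dy":0,"dz":0,"ax":0,"ay":0,"az":-0.9,"grip":1},
    {"dx":0,"dy":0,"dz":0,"ax":0,"ay":0,"az":-0.9,"grip":1},
    {"dx":0,"dy":0,"dz":0,"ax":0,"ay":0,"az":-0.9,"grip":1},
    {"dx":0,"dy":0,"dz":0,"ax":0,"ay":0,"az":-0.9,"grip":1},
    {"dx":0,"dy":0,"dz":0,"ax":0,"ay":0,"az":-0.9,"grip":1},
    {"dx":0,"dy":0,"dz":0,"ax":0,"ay":0,"az":-0.9,"grip":1},
    {"dx":0,"dy":0,"dz":0,"ax":0,"ay":0,"az":-0.8,"grip":1},
    {"dx":0,"dy":0,"dz":0,"ax":0,"ay":0,"az":0,"grip":1},
    {"dx":0,"dy":0,"dz":0,"ax":0,"ay":0,"az":0,"grip":1}
  ]
}}

```text
clock: 31.77
position: [0.5708, -0.0309, 0.3308]
ee_rot: [0.001, -0.006, 1.0, -0.001]
contact_force: [0.8, 0.6, 2.5]
width: 0.0109
gripper_force: 53.5
```

```bash
python3 - <<'E'
from h import *
s,p,r=st(); print(p,s["width"],s["gripper_force"],s["contact_force"],s["moment"],r.as_euler("xyz"))
E
```

```text
[ 0.57082589 -0.03091263  0.33079396] 0.010911886621900811 53.51616382598877 [0.83097971 0.55067803 2.47884556] [ 0.07303912 -0.24742165 -0.03499675] [-3.14037452e+00  2.22010201e-03 -3.12925590e+00]
```

Request:
{"fn": "jog_arm", "kwargs": {
  "plan": [
    {"dx":0,"dy":0,"dz":-3,"ax":0,"ay":0,"az":0,"grip":1},
    {"dx":0,"dy":0,"dz":-3,"ax":0,"ay":0,"az":0,"grip":1},
    {"dx":0,"dy":0,"dz":-2,"ax":0,"ay":0,"az":0,"grip":1},
    {"dx":0,"dy":0,"dz":0,"ax":0,"ay":0,"az":0,"grip":1}
  ]
}}

```text
clock: 32.1
position: [0.5702, -0.0311, 0.3385]
ee_rot: [-0.0, -0.007, 1.0, -0.001]
contact_force: [0.6, -0.2, 0.0]
width: 0.0105
gripper_force: 53.3
```

Request:
{"fn": "jog_arm", "kwargs": {
  "plan": [
    {"dx":0,"dy":0,"dz":-20,"ax":0,"ay":0,"az":0,"grip":1},
    {"dx":0,"dy":0,"dz":-25,"ax":0,"ay":0,"az":0,"grip":1},
    {"dx":0,"dy":0,"dz":-25,"ax":0,"ay":0,"az":0,"grip":1},
    {"dx":0,"dy":0,"dz":-5,"ax":0,"ay":0,"az":0,"grip":1},
    {"dx":0,"dy":0,"dz":0,"ax":0,"ay":0,"az":0,"grip":1}
  ]
}}

```text
clock: 32.52
position: [0.5705, -0.031, 0.4147]
ee_rot: [0.002, -0.007, 1.0, -0.001]
contact_force: [0.6, -0.1, -1.9]
width: 0.0107
gripper_force: 53.2
```

```bash
python3 - <<'E'
from h import *
s,p,r=st(); print(p,s["width"],s["contact_force"],s["gripper_force"])
d=cam("top"); c=crate(d); print(c)
a=d["image"][200:330,350:500,::-1]
cv2.imwrite("pics/c8.png",np.hstack([cv2.resize(a,(400,347)),cv2.resize(cam("scene")["image"][90:263,150:350,::-1],(400,347))]))
plan([c[0][0]-.035,c[0][1]+.045,.25],toolR(.019+np.pi))
E
```

```text
[ 0.5704697  -0.03102321  0.41472875] 0.010745460320399964 [ 0.5528745  -0.06122457 -1.94328041] 53.21675777435303
(array([ 0.44853183, -0.37043364]), [[0.559, -0.252], [0.564, -0.489], [0.338, -0.487], [0.333, -0.253]], 7387.0)
tcp-> [ 0.4135 -0.3254  0.4234] shift first [ 160.4 -292.3  -11. ] turn [-0.01 -0.02 -0.05] | turn first, shift [ 161.8 -291.5  -11.6]
```

View pics/c8.png

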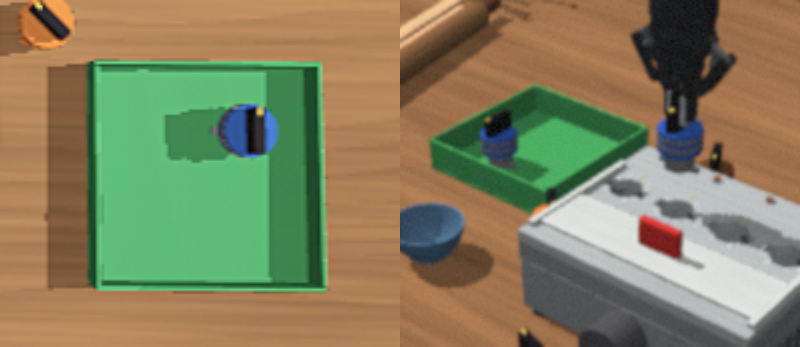

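Can 3 is out and all ports are empty. Carrying it to the crate (dx 160, dy −292).

Request:
{"fn": "jog_arm", "kwargs": {
  "plan": [
    {"dx":16,"dy":-29,"dz":0,"ax":0,"ay":0,"az":0,"grip":1},
    {"dx":16,"dy":-29,"dz":0,"ax":0,"ay":0,"az":0,"grip":1},
    {"dx":16,"dy":-29,"dz":0,"ax":0,"ay":0,"az":0,"grip":1},
    {"dx":16,"dy":-29,"dz":0,"ax":0,"ay":0,"az":0,"grip":1},
    {"dx":16,"dy":-29,"dz":0,"ax":0,"ay":0,"az":0,"grip":1},
    {"dx":16,"dy":-29,"dz":0,"ax":0,"ay":0,"az":0,"grip":1},
    {"dx":16,"dy":-29,"dz":0,"ax":0,"ay":0,"az":0,"grip":1},
    {"dx":16,"dy":-29,"dz":0,"ax":0,"ay":0,"az":0,"grip":1},
    {"dx":16,"dy":-30,"dz":0,"ax":0,"ay":0,"az":0,"grip":1},
    {"dx":16,"dy":-30,"dz":0,"ax":0,"ay":0,"az":0,"grip":1},
    {"dx":0,"dy":0,"dz":0,"ax":0,"ay":0,"az":0,"grip":1},
    {"dx":0,"dy":0,"dz":0,"ax":0,"ay":0,"az":0,"grip":1}
  ]
}}

```text
clock: 33.62
position: [0.4133, -0.3263, 0.4111]
ee_rot: [-0.001, -0.005, 1.0, 0.001]
contact_force: [-0.3, 0.3, -0.6]
width: 0.0109
gripper_force: 53.1
```

```bash
python3 - <<'E'
from h import *
s,p,r=st(); print(p,s["width"],s["contact_force"],s["gripper_force"],r.as_euler("xyz"))
d=cam("top"); c=crate(d); print(c)
cv2.imwrite("pics/c9.png",np.hstack([cv2.resize(d["image"][190:340,340:513,::-1],(400,347)),cv2.resize(cam("scene")["image"][90:263,150:350,::-1],(400,347))]))
E
```

```text
[ 0.41333983 -0.32629974  0.41113533] 0.010854434284554787 [-0.28160538  0.26208689 -0.57923634] 53.14257860183716 [ 3.13923960e+00 -2.97346548e-03 -3.13112003e+00]
(array([ 0.44850231, -0.36909942]), [[0.559, -0.252], [0.564, -0.486], [0.338, -0.484], [0.333, -0.253]], 5374.0)
```

View pics/c9.png

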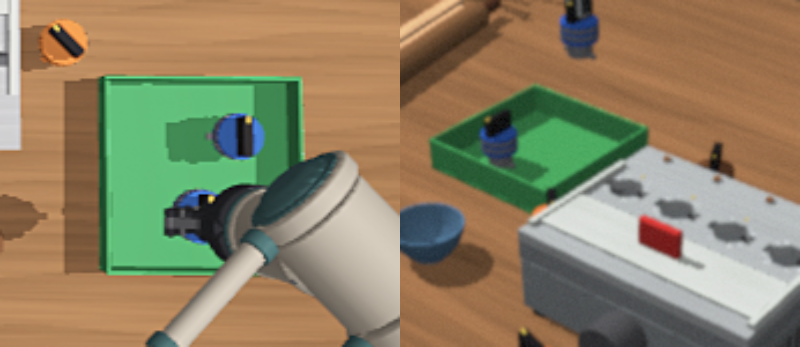

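Can 3 is held over free crate space. Lowering, releasing, then rising.

Request:
{"fn": "jog_arm", "kwargs": {
  "plan": [
    {"dx":0,"dy":0,"dz":25,"ax":0,"ay":0,"az":0,"grip":1},
    {"dx":0,"dy":0,"dz":30,"ax":0,"ay":0,"az":0,"grip":1},
    {"dx":0,"dy":0,"dz":30,"ax":0,"ay":0,"az":0,"grip":1},
    {"dx":0,"dy":0,"dz":30,"ax":0,"ay":0,"az":0,"grip":1},
    {"dx":0,"dy":0,"dz":25,"ax":0,"ay":0,"az":0,"grip":1},
    {"dx":0,"dy":0,"dz":15,"ax":0,"ay":0,"az":0,"grip":1},
    {"dx":0,"dy":0,"dz":6,"ax":0,"ay":0,"az":0,"grip":1},
    {"dx":0,"dy":0,"dz":4,"ax":0,"ay":0,"az":0,"grip":1},
    {"dx":0,"dy":0,"dz":3,"ax":0,"ay":0,"az":0,"grip":1},
    {"dx":0,"dy":0,"dz":3,"ax":0,"ay":0,"az":0,"grip":1},
    {"dx":0,"dy":0,"dz":0,"ax":0,"ay":0,"az":0,"grip":1},
    {"dx":0,"dy":0,"dz":0,"ax":0,"ay":0,"az":0,"grip":1}
  ]
}}

```text
clock: 34.72
position: [0.4148, -0.3255, 0.2431]
ee_rot: [0.001, -0.007, 1.0, -0.001]
contact_force: [-0.1, -0.2, -1.7]
width: 0.0104
gripper_force: 53.1
```

Request:
{"fn": "jog_arm", "kwargs": {
  "plan": [
    {"dx":0,"dy":0,"dz":2,"ax":0,"ay":0,"az":0,"grip":1},
    {"dx":0,"dy":0,"dz":2,"ax":0,"ay":0,"az":0,"grip":1},
    {"dx":0,"dy":0,"dz":0,"ax":0,"ay":0,"az":0,"grip":1}
  ]
}}

```text
clock: 34.97
position: [0.4144, -0.3253, 0.2383]
ee_rot: [0.0, -0.007, 1.0, -0.001]
contact_force: [-0.1, -0.5, -0.9]
width: 0.011
gripper_force: 53.1
```

Request:
{"fn": "jog_arm", "kwargs": {
  "plan": [
    {"dx":0,"dy":0,"dz":0,"ax":0,"ay":0,"az":0,"grip":0.6},
    {"dx":0,"dy":0,"dz":0,"ax":0,"ay":0,"az":0,"grip":0.6},
    {"dx":0,"dy":0,"dz":0,"ax":0,"ay":0,"az":0,"grip":0.6},
    {"dx":0,"dy":0,"dz":0,"ax":0,"ay":0,"az":0,"grip":0.6},
    {"dx":0,"dy":0,"dz":-15,"ax":0,"ay":0,"az":0,"grip":0.6},
    {"dx":0,"dy":0,"dz":-25,"ax":0,"ay":0,"az":0,"grip":0.6},
    {"dx":0,"dy":0,"dz":-25,"ax":0,"ay":0,"az":1,"grip":0.6},
    {"dx":0,"dy":0,"dz":-25,"ax":0,"ay":0,"az":1,"grip":0.6},
    {"dx":0,"dy":0,"dz":-25,"ax":0,"ay":0,"az":1,"grip":0.6},
    {"dx":0,"dy":0,"dz":-25,"ax":0,"ay":0,"az":1,"grip":0.6},
    {"dx":0,"dy":0,"dz":-20,"ax":0,"ay":0,"az":1,"grip":0.6},
    {"dx":0,"dy":0,"dz":0,"ax":0,"ay":0,"az":1,"grip":0.6},
    {"dx":0,"dy":0,"dz":0,"ax":0,"ay":0,"az":1,"grip":0.6},
    {"dx":0,"dy":0,"dz":0,"ax":0,"ay":0,"az":1,"grip":0.6},
    {"dx":0,"dy":0,"dz":0,"ax":0,"ay":0,"az":1,"grip":0.6},
    {"dx":0,"dy":0,"dz":0,"ax":0,"ay":0,"az":1,"grip":0.6},
    {"dx":0,"dy":0,"dz":0,"ax":0,"ay":0,"az":1,"grip":0.6},
    {"dx":0,"dy":0,"dz":0,"ax":0,"ay":0,"az":1,"grip":0.6},
    {"dx":0,"dy":0,"dz":0,"ax":0,"ay":0,"az":1,"grip":0.6},
    {"dx":0,"dy":0,"dz":0,"ax":0,"ay":0,"az":1,"grip":0.6}
  ]
}}

```text
clock: 36.63
position: [0.4145, -0.3252, 0.3984]
ee_rot: [0.0, 0.666, 0.746, -0.0]
contact_force: [0.4, 0.5, -0.5]
width: 0.034
gripper_force: 0.0
```

```bash
python3 - <<'E'
from h import *
s,p,r=st(); print(p,s["width"],s["contact_force"],s["qpos"])
plan(u2w(.093,0,.22),toolR(.019+np.pi/2))
d=cam("scene"); top=cam("top"); im=d["image"].astype(int)
m=((im[...,0]>150)&(im[...,1]<80)&(im[...,2]<90)).astype(np.uint8); m[:150]=0;m[240:]=0
ys,xs=np.nonzero(m); print("red scene bbox",xs.min(),xs.max(),ys.min(),ys.max())
P=np.array([w2px(d,u2w(.093+a,b,z)) for a in(-.006,.006) for b in(-.028,.028) for z in(.124,.16)]); print("pred",P.min(0),P.max(0))
im=top["image"].astype(int); m=((im[...,0]>150)&(im[...,1]<80)&(im[...,2]<90)); m[:170]=0;m[200:]=0; ys,xs=np.nonzero(m); print("red top",xs.min(),xs.max(),ys.min(),ys.max())
P=np.array([w2px(top,u2w(.093+a,b,z)) for a in(-.006,.006) for b in(-.028,.028) for z in(.124,.16)]); print("pred",P.min(0),P.max(0))
print(crate(top))
E
```

```text
[ 0.4144953  -0.32515492  0.39840824] 0.03397396091664437 [ 0.37180493  0.52149483 -0.46125378] [-7.97061158e-01  2.06916609e-01  1.61605753e+00 -7.10019452e-04
  1.31777517e+00 -9.10631499e-01]
tcp-> [0.663  0.012  0.3934] shift first [306.7 285.1   4.7] turn [0.   0.01 0.9 ] | turn first, shift [332.3 254.8   5. ]
red scene bbox 270 289 198 207
pred [267.53253474 197.80396528] [291.0252509  222.27206414]
red top 275 296 178 181
pred [274.13792003 174.52868838] [296.52880764 181.26978632]
(array([ 0.44853183, -0.37043364]), [[0.559, -0.252], [0.564, -0.489], [0.338, -0.487], [0.333, -0.253]], 4878.5)
```

Request:
{"fn": "jog_arm", "kwargs": {
  "plan": [
    {"dx":0,"dy":0,"dz":0,"ax":0,"ay":0,"az":0.9,"grip":0.5},
    {"dx":30,"dy":22.5,"dz":0,"ax":0,"ay":0,"az":0,"grip":0.5},
    {"dx":30,"dy":22.5,"dz":0,"ax":0,"ay":0,"az":0,"grip":0.5},
    {"dx":30,"dy":22.5,"dz":0,"ax":0,"ay":0,"az":0,"grip":0.5},
    {"dx":30,"dy":22.5,"dz":0,"ax":0,"ay":0,"az":0,"grip":0.5},
    {"dx":30,"dy":22.5,"dz":0,"ax":0,"ay":0,"az":0,"grip":0.5},
    {"dx":30,"dy":22.5,"dz":0,"ax":0,"ay":0,"az":0,"grip":0.5},
    {"dx":30,"dy":22.5,"dz":0,"ax":0,"ay":0,"az":0,"grip":0.5},
    {"dx":30,"dy":22.5,"dz":0,"ax":0,"ay":0,"az":0,"grip":0.5},
    {"dx":30,"dy":22.5,"dz":0,"ax":0,"ay":0,"az":0,"grip":0.5},
    {"dx":30,"dy":22.5,"dz":0,"ax":0,"ay":0,"az":0,"grip":0.5},
    {"dx":32,"dy":25,"dz":0,"ax":0,"ay":0,"az":0,"grip":0.5},
    {"dx":0,"dy":0,"dz":0,"ax":0,"ay":0,"az":0,"grip":0.5},
    {"dx":0,"dy":0,"dz":0,"ax":0,"ay":0,"az":0,"grip":0.5}
  ]
}}

```text
clock: 37.9
position: [0.6572, 0.0149, 0.3972]
ee_rot: [0.0, 0.696, 0.718, -0.001]
contact_force: [-0.4, -0.2, -0.7]
width: 0.0428
gripper_force: 0.0
```

```bash
python3 - <<'E'
from h import *
s,p,r=st(); print(p,s["width"],s["contact_force"],s["qpos"])
plan(u2w(.089,0,.134),toolR(.019+np.pi/2))
cv2.imwrite("pics/c10.png",cv2.resize(cam("scene")["image"][110:270,180:400,::-1],None,fx=3,fy=3))
E
```

```text
[0.65718441 0.0148702  0.39723324] 0.04282892061002504 [-0.35423807 -0.23646431 -0.69032111] [-8.28379835e-02  4.04632965e-01  1.32763940e+00 -1.07723638e-03
  1.40990558e+00 -1.13236866e-01]
tcp-> [0.659  0.0119 0.3074] shift first [-2.9  1.8 89.8] turn [-0.01  0.01  0.11] | turn first, shift [-3.   1.7 89.8]
```

View pics/c10.png

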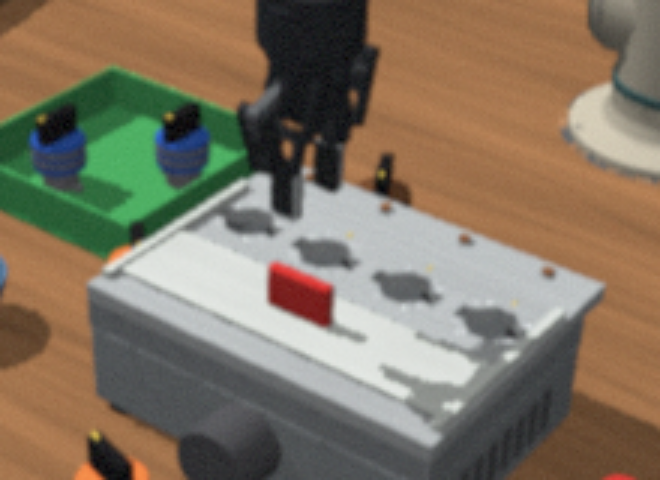

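Both canisters stand in the crate and the fingers straddle the fin. Descending and gripping it.

Request:
{"fn": "jog_arm", "kwargs": {
  "plan": [
    {"dx":-3,"dy":2,"dz":20,"ax":0,"ay":0,"az":0.1,"grip":0.5},
    {"dx":0,"dy":0,"dz":20,"ax":0,"ay":0,"az":0,"grip":0.5},
    {"dx":0,"dy":0,"dz":20,"ax":0,"ay":0,"az":0,"grip":0.5},
    {"dx":0,"dy":0,"dz":15,"ax":0,"ay":0,"az":0,"grip":0.5},
    {"dx":0,"dy":0,"dz":10,"ax":0,"ay":0,"az":0,"grip":0.5},
    {"dx":0,"dy":0,"dz":5,"ax":0,"ay":0,"az":0,"grip":0.5},
    {"dx":0,"dy":0,"dz":0,"ax":0,"ay":0,"az":0,"grip":0.5},
    {"dx":0,"dy":0,"dz":0,"ax":0,"ay":0,"az":0,"grip":1},
    {"dx":0,"dy":0,"dz":0,"ax":0,"ay":0,"az":0,"grip":1},
    {"dx":0,"dy":0,"dz":0,"ax":0,"ay":0,"az":0,"grip":1},
    {"dx":0,"dy":0,"dz":0,"ax":0,"ay":0,"az":0,"grip":1},
    {"dx":0,"dy":0,"dz":0,"ax":0,"ay":0,"az":0,"grip":1},
    {"dx":0,"dy":0,"dz":0,"ax":0,"ay":0,"az":0,"grip":1}
  ],
  "grip_force": 40
}}

```text
clock: 39.03
position: [0.6585, 0.0097, 0.3095]
ee_rot: [0.001, 0.702, 0.712, -0.0]
contact_force: [-1.2, -1.2, 6.3]
width: 0.0114
gripper_force: 41.6
```

```bash
python3 - <<'E'
from h import *
s,p,r=st(); print(p,s["width"],s["contact_force"],s["gripper_force"],tipu(),r.as_euler("xyz"))
print(crate(cam("top")))
E
```

```text
[0.65850841 0.00967379 0.30946785] 0.011418402490968208 [-1.22777358 -1.23538638  6.2901026 ] 41.58434987068176 [ 88.81165107  -2.54833557 136.06850095] [3.13968574e+00 1.95653289e-03 1.58554827e+00]
(array([ 0.44853183, -0.37043364]), [[0.559, -0.252], [0.564, -0.489], [0.338, -0.487], [0.333, -0.253]], 7387.0)
```

Request:
{"fn": "jog_arm", "kwargs": {
  "plan": [
    {"dx":0,"dy":-5,"dz":-0.5,"ax":0,"ay":0,"az":0,"grip":1},
    {"dx":0,"dy":-10,"dz":0,"ax":0,"ay":0,"az":0,"grip":1},
    {"dx":0,"dy":-10,"dz":0,"ax":0,"ay":0,"az":0,"grip":1},
    {"dx":0,"dy":-10,"dz":0,"ax":0,"ay":0,"az":0,"grip":1},
    {"dx":0,"dy":-10,"dz":0,"ax":0,"ay":0,"az":0,"grip":1},
    {"dx":0,"dy":-10,"dz":0,"ax":0,"ay":0,"az":0,"grip":1},
    {"dx":0,"dy":-10,"dz":0,"ax":0,"ay":0,"az":0,"grip":1},
    {"dx":0,"dy":-10,"dz":0,"ax":0,"ay":0,"az":0,"grip":1},
    {"dx":0,"dy":-10,"dz":0,"ax":0,"ay":0,"az":0,"grip":1},
    {"dx":0,"dy":-5,"dz":0,"ax":0,"ay":0,"az":0,"grip":1},
    {"dx":0,"dy":0,"dz":0,"ax":0,"ay":0,"az":0,"grip":1},
    {"dx":0,"dy":0,"dz":0,"ax":0,"ay":0,"az":0,"grip":1}
  ]
}}

```text
clock: 40.08
position: [0.5695, 0.0081, 0.3095]
ee_rot: [0.004, 0.702, 0.712, 0.002]
contact_force: [8.0, -2.5, 1.7]
width: 0.0113
gripper_force: 41.8
```

```bash
python3 - <<'E'
from h import *
s,p,r=st(); print(p,s["width"],s["contact_force"],s["gripper_force"],tipu(),r.as_euler("xyz"))
E
```

```text
[0.56945943 0.00807655 0.30947375] 0.011312314784424396 [ 7.9633324  -2.51612876  1.67169361] 41.81884288787842 [  0.74645705  -2.55741398 136.07939877] [3.13392605e+00 2.52764186e-03 1.58502758e+00]
```

Request:
{"fn": "jog_arm", "kwargs": {
  "plan": [
    {"dx":0,"dy":-2,"dz":0,"ax":0,"ay":0,"az":0,"grip":1},
    {"dx":0,"dy":-1,"dz":0,"ax":0,"ay":0,"az":0,"grip":1},
    {"dx":0,"dy":0,"dz":0,"ax":0,"ay":0,"az":0,"grip":1},
    {"dx":0,"dy":0,"dz":0,"ax":0,"ay":0,"az":0,"grip":1}
  ]
}}

```text
clock: 40.42
position: [0.5686, 0.008, 0.3095]
ee_rot: [0.005, 0.702, 0.712, 0.004]
contact_force: [13.3, -1.7, -2.1]
width: 0.0114
gripper_force: 41.8
```

```bash
python3 - <<'E'
from h import *
s,p,r=st(); print(p,s["width"],s["contact_force"],s["gripper_force"],tipu(),r.as_euler("xyz"))
E
```

```text
[0.56855456 0.00803776 0.30949089] 0.011416059293889044 [13.32040607 -1.68862399 -2.14970033] 41.80106163024902 [  0.78757558  -2.56112444 136.1063274 ] [3.12846663e+00 2.39421528e-03 1.58469131e+00]
```

It has reached a firm stop at unit x≈0. Release, lift and inspect.

Request:
{"fn": "jog_arm", "kwargs": {
  "plan": [
    {"dx":0,"dy":2,"dz":0,"ax":0,"ay":0,"az":0,"grip":1},
    {"dx":0,"dy":0,"dz":0,"ax":0,"ay":0,"az":0,"grip":0.5},
    {"dx":0,"dy":0,"dz":0,"ax":0,"ay":0,"az":0,"grip":0.5},
    {"dx":0,"dy":0,"dz":0,"ax":0,"ay":0,"az":0,"grip":0.5},
    {"dx":0,"dy":0,"dz":0,"ax":0,"ay":0,"az":0,"grip":0.5},
    {"dx":0,"dy":0,"dz":-15,"ax":0,"ay":0,"az":0,"grip":0.5},
    {"dx":0,"dy":0,"dz":-25,"ax":0,"ay":0,"az":0,"grip":0.5},
    {"dx":0,"dy":0,"dz":-30,"ax":0,"ay":0,"az":0,"grip":0.5},
    {"dx":-20,"dy":0,"dz":-30,"ax":0,"ay":0,"az":0,"grip":0.5},
    {"dx":-30,"dy":-20,"dz":0,"ax":0,"ay":0,"az":0,"grip":0.5},
    {"dx":-30,"dy":-20,"dz":0,"ax":0,"ay":0,"az":0,"grip":0.5},
    {"dx":-30,"dy":-20,"dz":0,"ax":0,"ay":0,"az":0,"grip":0.5},
    {"dx":-30,"dy":-20,"dz":0,"ax":0,"ay":0,"az":0,"grip":0.5},
    {"dx":-30,"dy":-20,"dz":0,"ax":0,"ay":0,"az":0,"grip":0.5},
    {"dx":-30,"dy":-20,"dz":0,"ax":0,"ay":0,"az":0,"grip":0.5},
    {"dx":-30,"dy":-20,"dz":0,"ax":0,"ay":0,"az":0,"grip":0.5},
    {"dx":0,"dy":0,"dz":0,"ax":0,"ay":0,"az":0,"grip":0.5}
  ]
}}

```text
clock: 41.83
position: [0.4274, -0.2271, 0.4085]
ee_rot: [0.0, 0.704, 0.71, -0.003]
contact_force: [0.5, 0.3, 0.9]
width: 0.0426
gripper_force: 0.0
```

```bash
python3 - <<'E'
from h import *
s,p,r=st(); print(p,s["width"],s["contact_force"])
d=cam("top","pics/t9.png"); sc=cam("scene","pics/s9.png")
print(crate(d))
# expected sheet edges x -.037/.037 at z .124
o=d["image"].copy(); v=[]
for x in(-.037,.037):
    for y in(-.148,.148): v.append(w2px(d,u2w(x,y,.124)).round(1).tolist())
print(v)
a=cv2.resize(o[140:270,215:385,::-1],(400,306),interpolation=cv2.INTER_CUBIC); b=cv2.resize(sc["image"][100:300,150:411,::-1],(400,306))
cv2.imwrite("pics/c11.png",np.hstack([a,b]))
col=o[:,260].astype(int).sum(1); print([(i,int(col[i])) for i in range(160,250,1)])
E
```

```text
[ 0.42741503 -0.22712402  0.40851565] 0.04257567180671919 [0.5147469  0.25575124 0.86420997]
(array([ 0.47878156, -0.37050706]), [[0.559, -0.252], [0.564, -0.489], [0.399, -0.487], [0.393, -0.253]], 3158.5)
[[343.4, 229.6], [227.4, 229.3], [343.2, 200.7], [227.8, 200.5]]
[(160, 614), (161, 613), (162, 608), (163, 607), (164, 602), (165, 611), (166, 614), (167, 602), (168, 611), (169, 623), (170, 621), (171, 616), (172, 608), (173, 600), (174, 614), (175, 625), (176, 623), (177, 615), (178, 615), (179, 614), (180, 621), (181, 635), (182, 628), (183, 623), (184, 623), (185, 621), (186, 615), (187, 622), (188, 612), (189, 620), (190, 633), (191, 620), (192, 623), (193, 622), (194, 613), (195, 627), (196, 627), (197, 632), (198, 630), (199, 624), (200, 502), (201, 731), (202, 700), (203, 698), (204, 692), (205, 685), (206, 682), (207, 693), (208, 695), (209, 682), (210, 692), (211, 688), (212, 687), (213, 684), (214, 690), (215, 684), (216, 683), (217, 688), (218, 682), (219, 687), (220, 680), (221, 677), (222, 683), (223, 679), (224, 675), (225, 681), (226, 684), (227, 680), (228, 678), (229, 605), (230, 604), (231, 619), (232, 626), (233, 616), (234, 614), (235, 613), (236, 614), (237, 622), (238, 635), (239, 621), (240, 621), (241, 619), (242, 616), (243, 618), (244, 619), (245, 611), (246, 619), (247, 632), (248, 612), (249, 626)]
```

View pics/c11.png

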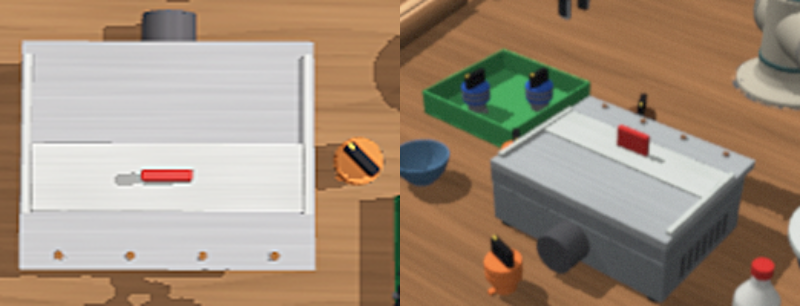

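The sheet edges (rows 200 and 229) match the fully shut prediction. The ports are covered, both canisters are upright in the crate, and the arm is clear.

```bash
python3 -c "
from rig import manip
print(manip.sign_off())"
```

```text
the job is handed in; nothing more can be done
None
```

The job is handed in: all four toggles are on (1, 2 and 4 thrown, 3 was on already), both fitted canisters (ports 3 and 4) stand in the green crate, the shutter is fully shut, and I saw nothing else on the bench disturbed.

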